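# Press a bottle stopper home with the bar clamp

## Task

Use the bar clamp on the bench to push the white stopper fully home in the amber bottle: work the orange trigger against the grip post, stroke by stroke, until, with the trigger let go, the clamp holds the bottle by itself for a couple of seconds with its sprung nose pushed in about 2 to 6 mm. It is thin glass: never push the nose in by more than about 7 mm at any moment, so stop squeezing in mid-stroke when it gets tight. Then press the yellow release tab until the jaw has run fully back, and let go; do not push on the jaw, bar or bottle by hand, and leave the bottle in its cradle and the other things where they stand.

Things in the scene. Friction and masses are not known exactly. Their poses are not given: they have to be found in the camera images.
- clamp: Bar clamp on a wooden board (330 x 150 x 14 mm) fixed to the bench. Origin at bench level under its head; x runs along the bar from moving jaw to grip, z up, bottle on the -y side. Head x -45 to 75, y -18 to 18, top z 58 mm. On it along x: yellow tab (-38 to -14), orange trigger (4 to 16), black grip post (50 to 68). Fixed jaw face at x -45. Cradle rails hold the bottle's axis at y -58, z 40.
- grip_back (a point): Middle of the rear (+x) face of the fixed black grip post, 98 mm above the bench. The post is 18 mm thick along clamp x, 26 mm wide, and stands from z 58 to 120 mm.
- trigger_front (a point): Middle of the front (-x) face of the orange trigger, 98 mm above the bench; moves with it. The trigger is 12 mm thick along clamp x, 24 mm wide, z 60 to 118 mm. Trigger and post together are 64 mm over their outer faces at rest and 48 mm when fully squeezed; between them nothing stands.
- trigger (a joint): Straight-sliding trigger: 0 = out, 0.016 m = fully squeezed (clamp +x). Return spring 2.4 to 3.4 N. After about 5 mm it catches the bar's 5 mm rack and carries it one to one; its force, less its own spring and 2 to 4 N for the bar, reaches the jaw. Let go, it springs out and the ratchet keeps the bar, which slips back up to 5 mm to the last tooth. Several strokes are needed.
- bar (a joint): Travel of the steel bar with the moving jaw (plate at clamp x -211 to -199 when open): 0 = fully open, up to 0.058 m towards clamp +x. Its rear end sticks out behind the head by 16 mm, up to 74 mm when closed. The ratchet keeps it from going back; with the release tab down a spring (2 to 3 N) runs it back to 0 in under a second.
- nose (a joint): Push-in of the moving jaw's sprung nose (black rubber disc, 32 mm across, on a spring of 1.8 N per mm): 0 = out, 0.014 m = bottomed. It shows the clamping force: 4 mm is 7 N, 8 mm is 14 N.
- nose_face (a point): Centre of the nose's pressing face (looks along clamp +x); moves with bar and nose.
- tab (a joint): Yellow release tab, a rocker 24 x 24 mm, pressed down from above: 0 = up, 0.23 rad = fully down, 6 mm at its centre. Takes 0.6 to 2 N, about 3 N while the clamp is tight. It frees the ratchet from about 3 mm down, and twitches by itself as the rack clicks past.
- tab_top (a point): Centre of the release tab's upper face, 68 mm above the bench when up.
- bottle: Amber glass bottle, loose, 42 mm diameter, 88 mm long without stopper, lying in the cradle along the clamp's x axis. Origin at the centre of its base, which faces the fixed jaw (1 to 12 mm away at first); its neck points along its own -x towards the nose.
- stopper (a joint): Depth of the white stopper in the neck: 0 = 10 mm proud, 0.010 m = fully home, its head on the bottle's rim. It sticks with about 5 N of friction and stays where it is pushed.
- stopper_face (a point): Centre of the stopper's outer face (head 26 mm across, 10 mm thick).
- flask_a: Bystander: small amber bottle with white cap, 42 mm across, 90 mm tall, standing on the bench. Origin under its centre.
- flask_b: Bystander: amber bottle with reddish cap, 48 mm across, 100 mm tall, standing on the bench. Origin under its centre.
- mug: Bystander: white mug 82 mm across, 105 mm tall, with spatulas standing in it up to 190 mm. Origin under its centre.
Mind the look-alikes: they are no part of the job. Leave any black or blue look-alike of the bottle alone.

How it is judged:
By the outcome, as a careful person would: the job done as asked, in the order asked, and still so for the second after the job is handed in, with the robot touching nothing.
It also fails if it takes over 67 s, if anything falls off the work surface, if the arm or the gripper's body presses on something with over 40 N, if the wrist force passes 120 N, or if a joint passes its speed limit or range.

## Robot

A 7-joint arm with a two-finger parallel gripper is mounted at the origin on the work surface. World frame = base frame: x ahead of the robot, y to its left, z up, the work surface at z = 0. Lengths are in m, angles in rad, forces in N, time in s.
With the tool pointing down it reaches from about 0.425 to 0.925 m from the base axis. Payload 6.8 kg.
Tool frame: the origin (TCP) lies at the very end of the fingers, on their centre line; the grasp point (between the pads) lies 19 mm behind it; z points along the fingers, y is the direction in which the jaws open and shut (so a half turn about z gives the same grasp; the last joint's range is limited). The gripper opens to 85 mm and grips with 20 to 120 N. Pads are 22 mm wide; open, the fingers measure 114 mm over their backs; the gripper's body (76 mm by 85 mm) begins 54 mm behind the grasp point. The pads swing forward as they close: fully open they stand 13 mm farther back than shut.
Start: joints at [1.186, 0.477, 0.022, 1.555, -0.011, 1.109, -0.083], TCP at [0.184, -0.649, 0.196] pointing down, gripper open.
Joint ranges: [-2.96, 2.96], [-0.34, 2.1], [-1.41, 1.46], [0.24, 2.44], [-1.37, 4.51], [0.17, 1.92], [-2.96, 2.96]. Speed limits (rad/s): [2.39, 2.39, 3.14, 3.14, 3.14, 3.14, 3.14].

## Interface

Orientations are given as a rotation vector (axis times angle).
In Python, from bench import monitor, viewer, job gives the robot as it stands. The module is installed in compiled form; this text tells all that it offers.
- The arm moves only by the tool drive_tool, never from a script. Its argument "commands" is a list of rows, each an object with "linear": the shift along the tool's x, y, z in m, a list of three; "dr": the turn, a rotation vector about the tool's x, y, z in degrees, a list of three; "jaw": the closure, from 0 (fully open) to 1 (shut). A call has 1 to 8 rows; each row shifts and turns the pose as measured when the row begins, along the tool's axes as they then stand; what a row does not reach is not made up. A row lasts 1/8 s, in which the tool goes at most 62.5 mm and 10.7 degrees, less where a joint would pass 70% of its speed; a pose out of reach is approached as far as the arm can. A call is refused whole if a number of a shift passes 0.0625 or a number of a turn 10.7, either way. A call with a gripper value outside its range is refused whole. The fingers move at their own pace and stop on an object; "force" is the grip in N (left out, the last holds). Time passes only in rows, so rows that do not move let the fingers close. It gives the time, the measured TCP pose, the force and the opening at its end, in the units of the state.
- monitor.get_obs(): the state, without advancing time (a new reading comes with each control period).
- viewer.grab_frame(name): name is "scene" or "side" or "wrist"; returns the picture (420x560x3 uint8, red, green, blue); there is no depth.
- viewer.calibration(name): a dict with "K" (3x3 intrinsics, pixels), "k1" (the pictures are not rectified: a ray, as slopes to the right and down, at radius r is drawn at 1 + k1 r^2 times it, then the intrinsics apply), "R" (3x3) and "t" (3): a world point X has camera coordinates R X + t. Camera axes: x right, y down, z forward; pixel columns grow to the right and rows downward; lengths in m; the calibration is good to about 2 mm. A picture is of the moment at which its call begins: read the wrist's pose just before it. calibration takes no time and is no camera call; for the wrist camera it gives the pose at the moment of the call.
- job.hand_in(): hands the job in, once; it reports no verdict.
The state is a dict: "clock": time; "joints": joint angles; "qvel": joint speeds; "tau": joint torques, N m; "tcp_pos": TCP position; "orientation": TCP orientation; "contact_force": force on the tool from outside, world axes, zero at the start; "moment": the same for the moment, N m; "grip_width": finger opening in m.
Only numpy, scipy, OpenCV 4.12 (cv2) and the standard library are available. Lean on these libraries where they do the work, as an engineer would, in place of code of your own. Each camera call takes 0.05 s, during which the arm holds its last target.

## Working session

There is one attempt and no reset: what is moved stays moved. The work goes in short steps, Python scripts to look and compute and a tool call to move; the robot and the scene stay as the last step left them, time stands still between calls to the robot, and variables do not carry over. Pictures are saved under pics/ and viewed, and the job is handed in when it is done.

Besides the shell and the picture viewer there is one more tool, called by a JSON object that holds its "method" and its "body". drive_tool: Moves the arm, as the interface text tells. Its arguments: {"type":"object","properties":{"commands":{"type":"array"},"force":{"type":"number"}},"required":["commands"]}

```bash
mkdir -p pics
python3 - <<'E'
from bench import monitor, viewer, job
import cv2
o=monitor.get_obs()
print({k:(v if not hasattr(v,'round') else v) for k,v in o.items()})
for n in ["scene","side","wrist"]:
    c=viewer.calibration(n); print(n,c)
    cv2.imwrite(f"pics/a_{n}.png",viewer.grab_frame(n)[:,:,::-1])
E
```

```text
{'clock': 0.0, 'joints': array([ 1.18586909,  0.4777993 ,  0.02232677,  1.55641465, -0.01147577,
        1.10928297, -0.08308678]), 'qvel': array([-1.25597012e-03,  1.52653156e-03, -1.37951873e-03,  5.14015004e-04,
        1.17106839e-03, -7.69144676e-04, -9.88584036e-05]), 'tau': array([ 1.73452790e-04, -5.96455872e+01,  1.60830840e+00, -2.81193709e+01,
        1.24768488e-02,  9.39875812e-03,  9.05723027e-06]), 'tcp_pos': array([ 0.18429236, -0.64869918,  0.19474159]), 'orientation': array([-3.10981806e+00, -4.33302431e-01,  6.12266398e-04]), 'contact_force': array([-0.68089622, -0.47208247, -0.16625401]), 'moment': array([ 0.01019127,  0.01040832, -0.02342948]), 'grip_width': 0.08552502812447658}
scene {'K': array([[384.45970375,   0.        , 273.24053752],
       [  0.        , 384.45970375, 205.26512962],
       [  0.        ,   0.        ,   1.        ]]), 'k1': -0.048974675494176334, 'R': array([[-0.70285298,  0.71132108,  0.0044732 ],
       [ 0.46273873,  0.46198787, -0.7565977 ],
       [-0.54025046, -0.52970702, -0.65386536]]), 't': array([ 0.37022601, -0.21719784,  1.21972756])}
side {'K': array([[410.14435415,   0.        , 280.02833628],
       [  0.        , 410.14435415, 208.52748048],
       [  0.        ,   0.        ,   1.        ]]), 'k1': -0.07017653794598115, 'R': array([[ 0.82005656, -0.57209552, -0.01462694],
       [-0.39637469, -0.54936687, -0.73558354],
       [ 0.4127885 ,  0.60901786, -0.67727609]]), 't': array([-0.47152605,  0.32034169,  0.54715873])}
wrist {'K': array([[343.44018948,   0.        , 276.96649603],
       [  0.        , 343.44018948, 209.14906364],
       [  0.        ,   0.        ,   1.        ]]), 'k1': -0.014248763161028454, 'R': array([[ 0.27358566, -0.96184665, -0.00138158],
       [-0.92532366, -0.26358866,  0.27257501],
       [-0.26253953, -0.0732942 , -0.96213354]]), 't': array([-0.67507807, -0.03541224,  0.37887882])}
```

View pics/a_scene.png

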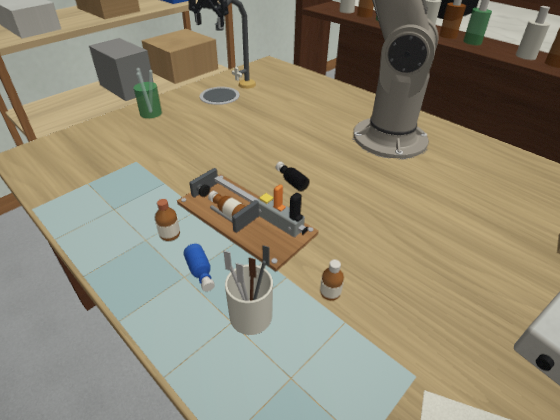

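View pics/a_side.png

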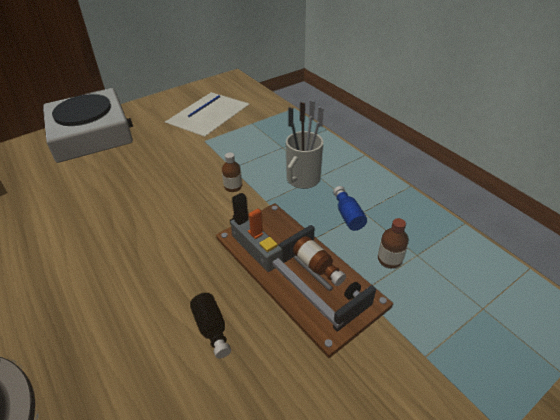

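View pics/a_wrist.png

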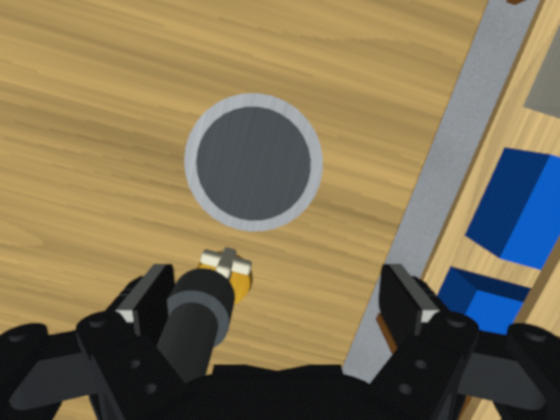

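The scene view shows the clamp board around (247,215), with the orange trigger at (278,195), black post (295,207), yellow tab (266,199) and the amber bottle with white stopper lying at (228,204). The look-alikes are a black bottle (293,177), a blue one (198,265), and standing flasks (167,222) and (332,280). Next I'll take enlarged crops.

```bash
cat > h.py <<'E'
import numpy as np, cv2
from bench import monitor, viewer, job
def ray(c,u,v):
    K=c['K']; d=np.array([(u-K[0,2])/K[0,0],(v-K[1,2])/K[1,1]]); x=d.copy()
    for _ in range(20): x=d/(1+c['k1']*(x@x))
    r=c['R'].T@np.array([x[0],x[1],1.]); C=-c['R'].T@c['t']; return C,r/np.linalg.norm(r)
def atz(c,u,v,z):
    C,r=ray(c,u,v); return C+r*(z-C[2])/r[2]
def proj(c,X):
    p=c['R']@np.asarray(X)+c['t']; s=p[:2]/p[2]; s=s*(1+c['k1']*(s@s)); return c['K'][:2,:2]@s+c['K'][:2,2]
def tri(rs):
    A=np.zeros((3,3));b=np.zeros(3)
    for C,r in rs:
        P=np.eye(3)-np.outer(r,r);A+=P;b+=P@C
    return np.linalg.solve(A,b)
def crop(src,dst,x0,y0,x1,y1,s):
    im=cv2.imread(src)[y0:y1,x0:x1]; cv2.imwrite(dst,cv2.resize(im,None,fx=s,fy=s,interpolation=cv2.INTER_CUBIC))
E
python3 - <<'E'
from h import *
crop('pics/a_scene.png','pics/b_scene.png',170,150,330,270,5)
crop('pics/a_side.png','pics/b_side.png',210,185,400,355,4)
E
```

```text
(no output)
```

View pics/b_scene.png

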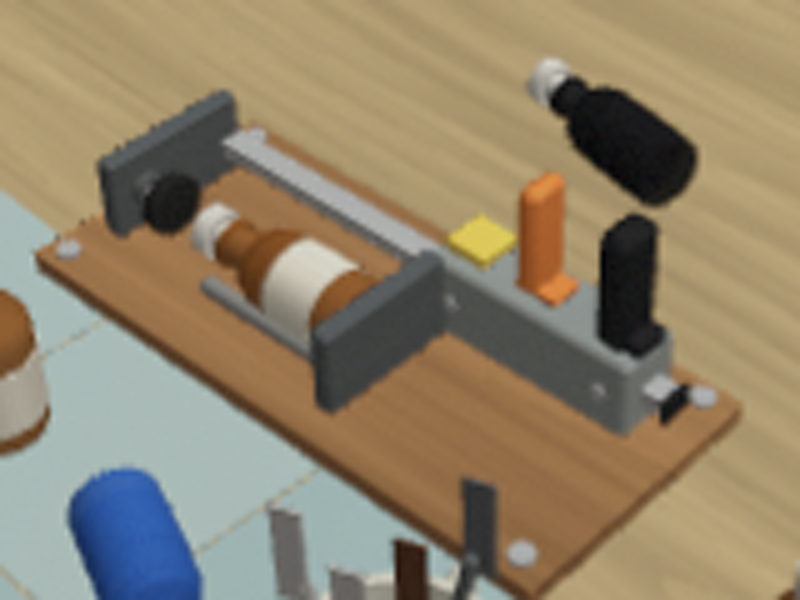

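View pics/b_side.png

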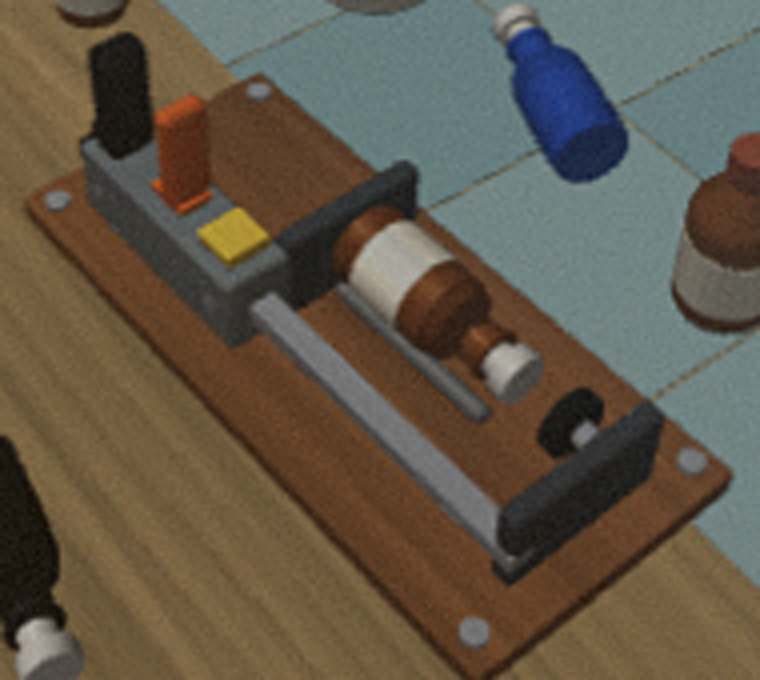

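```bash
cat > fit.py <<'E'
from h import *
from scipy.optimize import least_squares
S=viewer.calibration('scene');D=viewer.calibration('side')
sc=lambda x,y:(x/5+170,y/5+150); sd=lambda x,y:(x/4+210,y/4+185)
obs=[(S,sc(483,240),(-26,0,68)),(D,sd(234,235),(-26,0,68)),
(S,sc(545,182),(10,0,118)),(D,sd(180,104),(10,0,118)),
(S,sc(632,224),(59,0,120)),(D,sd(121,43),(59,0,120)),
(S,sc(620,376),(75,-18,58)),(S,sc(670,338),(75,18,58)),
(D,sd(288,270),(-45,-18,58)),(D,sd(232,303),(-45,18,58)),(D,sd(85,147),(75,18,58))]
def W(p,q):
    c,s=np.cos(p[2]),np.sin(p[2]); q=np.array(q)/1e3
    return np.array([p[0]+c*q[0]-s*q[1],p[1]+s*q[0]+c*q[1],q[2]])
f=lambda p:np.concatenate([proj(c,W(p,q))-np.array(u) for c,u,q in obs])
if __name__=='__main__':
    a=tri([ray(*[S,*obs[0][1]]),ray(D,*obs[1][1])]);b=tri([ray(S,*obs[4][1]),ray(D,*obs[5][1])])
    print(a,b,tri([ray(S,*obs[2][1]),ray(D,*obs[3][1])]))
    y=np.arctan2(b[1]-a[1],b[0]-a[0])
    r=least_squares(f,[a[0],a[1],y],loss='soft_l1'); print(r.x,np.degrees(r.x[2]));print(r.fun.reshape(-1,2).round(1))
    for q in [(68,0,98),(4,0,98),(36,0,98),(-26,0,68)]: print(q,W(r.x,q))
    print(np.linalg.norm(W(r.x,(36,0,98))[:2]))
E
python3 fit.py
```

```text
[ 0.54418538 -0.00714256  0.06321828] [0.54030506 0.07723773 0.11871254] [0.54218583 0.02930995 0.11606727]
[0.54237678 0.01601045 1.58831924] 91.00398873381208
[[-1.2 -2.3]
 [-0.8 -0.7]
 [-2.  -1.2]
 [-0.2  0. ]
 [-2.4 -0.4]
 [-0.5 -0.4]
 [-1.1 -1.5]
 [-0.3 -2. ]
 [ 0.4 -3.7]
 [-2.4 -2.6]
 [-1.3 -2.4]]
(68, 0, 98) [0.54118528 0.08400001 0.098     ]
(4, 0, 98) [0.54230669 0.02000984 0.098     ]
(36, 0, 98) [0.54174599 0.05200493 0.098     ]
(-26, 0, 68) [ 0.54283235 -0.00998556  0.068     ]
0.5442363696413175
```

Run:
```python
from h import *
S=viewer.calibration('scene');D=viewer.calibration('side');Wc=viewer.calibration('wrist')
for c in (S,D,Wc): print(-c['R'].T@c['t'])
print('faucet base',atz(S,247,84,0),'sink',atz(S,220,96,0), 'faucet top if above base',)
b=atz(S,247,84,0)
for z in (.1,.2,.3,.4): print(z,proj(S,[b[0],b[1],z]))
print('tcp in scene',proj(S,monitor.get_obs()['tcp_pos']))
print('black',atz(S,293,177,.02),'flask_a',atz(S,332,295,0),'mug',atz(S,250,322,0))
crop('pics/a_scene.png','pics/c.png',120,0,320,120,4)
```

```text
[1.01967868 0.48309146 0.63155012]
[ 0.28779254 -0.42700227  0.59931862]
[ 0.25140863 -0.63093539  0.37338167]
faucet base [ 0.04597592 -0.62207643  0.        ] sink [ 0.19190419 -0.61271109  0.        ] faucet top if above base
0.1 [246.00396984  59.06792743]
0.2 [244.93407258  32.01507943]
0.3 [243.7845069    2.61158005]
0.4 [242.54985705 -29.39057951]
tcp in scene [210.62936947  40.40225534]
black [ 0.39541398 -0.05597459  0.02      ] flask_a [6.09270593e-01 2.45571448e-01 1.11022302e-16] mug [0.76534228 0.17481798 0.        ]
```

View pics/c.png

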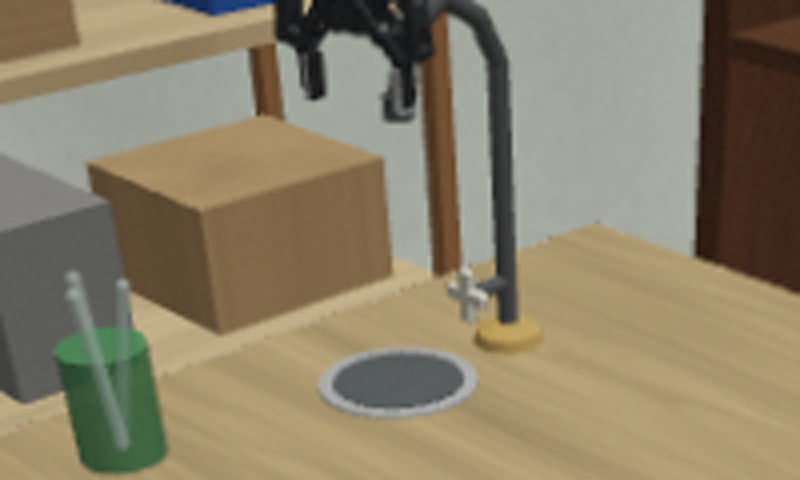

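{"method": "drive_tool", "body": {"commands": [{"linear": [0.05, 0, -0.005], "dr": [0, 0, 0], "jaw": 0}, {"linear": [0.06, -0.02, -0.01], "dr": [0, 0, 0], "jaw": 0}, {"linear": [0.055, -0.04, -0.01], "dr": [0, 0, 3], "jaw": 0}, {"linear": [0.045, -0.045, -0.01], "dr": [0, 0, 3], "jaw": 0}, {"linear": [0.04, -0.05, -0.005], "dr": [0, 0, 3], "jaw": 0}, {"linear": [0.03, -0.055, 0], "dr": [0, 0, 3], "jaw": 0}, {"linear": [0.03, -0.055, 0], "dr": [0, 0, 2], "jaw": 0}, {"linear": [0.03, -0.055, 0], "dr": [0, 0, 0], "jaw": 0}], "force": 20}}

```text
clock: 1.15
tcp_pos: [0.4649, -0.277, 0.2314]
orientation: [-3.14, -0.021, 0.006]
contact_force: [-0.1, -0.4, -0.7]
grip_width: 0.0856
```

{"method": "drive_tool", "body": {"commands": [{"linear": [0.015, -0.055, 0], "dr": [0, 0, 0], "jaw": 0}, {"linear": [0.015, -0.055, 0], "dr": [0, 0, 0], "jaw": 0}, {"linear": [0.015, -0.055, 0], "dr": [0, 0, 0], "jaw": 0}, {"linear": [0.015, -0.055, 0], "dr": [0, 0, 0], "jaw": 0}, {"linear": [0.015, -0.055, 0.005], "dr": [0, 0, 0], "jaw": 0}, {"linear": [0.005, -0.03, 0.005], "dr": [0, 0, 0], "jaw": 0}]}}

```text
clock: 1.9
tcp_pos: [0.5426, 0.0427, 0.2217]
orientation: [-3.139, -0.028, 0.003]
contact_force: [0.1, -0.3, -0.8]
grip_width: 0.0851
```

Run:
```python
from h import *
o=monitor.get_obs();print(o['tcp_pos'],o['orientation'],o['joints'].round(2))
c=viewer.calibration('wrist');np.save('w1.npy',c,allow_pickle=True)
cv2.imwrite('pics/w1.png',viewer.grab_frame('wrist')[:,:,::-1])
```

```text
[0.54257978 0.04267115 0.22166311] [-3.13867311 -0.02808204  0.00334755] [ 0.08  0.26 -0.33  1.82  0.09  1.08 -1.83]
```

View pics/w1.png

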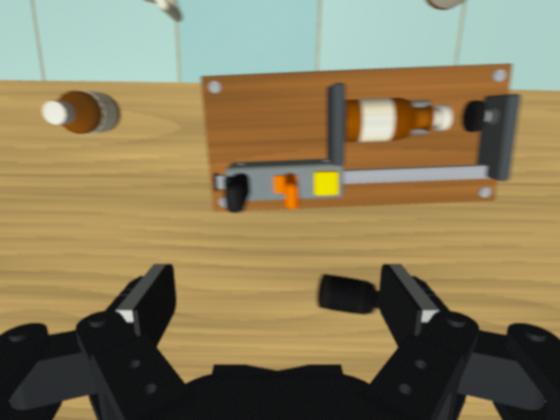

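The wrist view shows the whole clamp: post (236,190), trigger (287,188), tab (326,183), bottle (390,118), stopper (441,118), nose (472,115). Only the black look-alike lies near, at (350,293).

Run:
```python
from h import *
crop('pics/w1.png','pics/w1a.png',205,140,365,230,5)
crop('pics/w1.png','pics/w1b.png',320,70,520,200,4)
```

```text
(no output)
```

View pics/w1a.png

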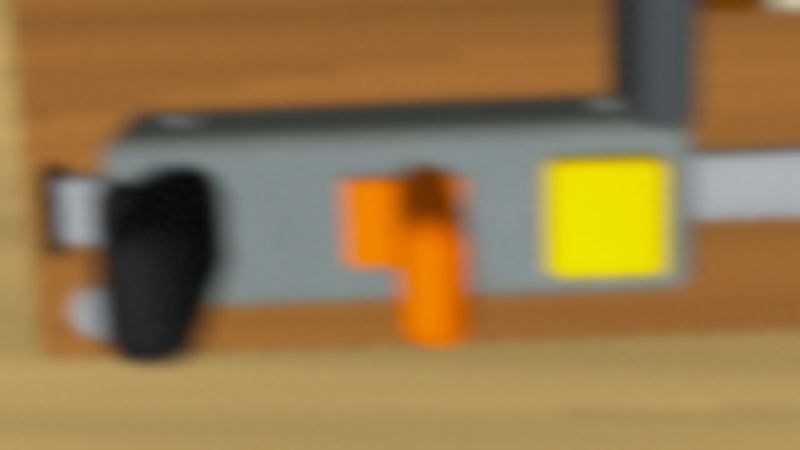

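View pics/w1b.png

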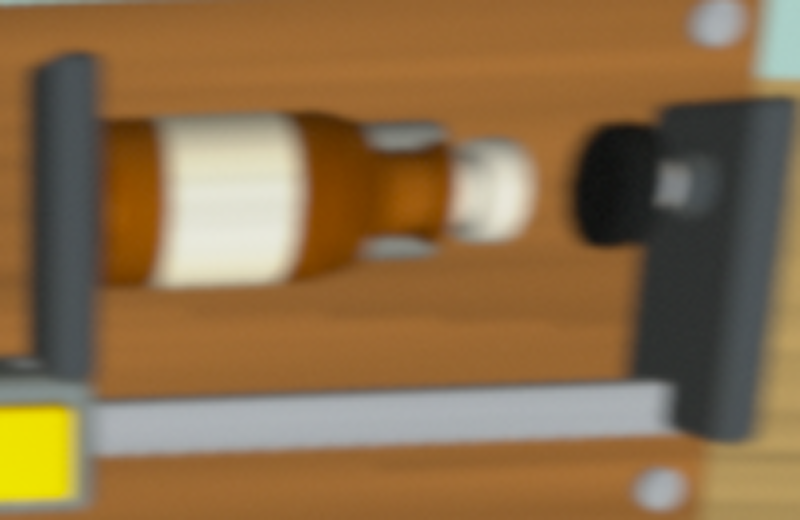

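```bash
cat > fit2.py <<'E'
from h import *
from fit import W,obs
from scipy.optimize import least_squares
c=np.load('w1.npy',allow_pickle=True).item()
wa=lambda x,y:(x/5+205,y/5+140); wb=lambda x,y:(x/4+320,y/4+70)
o2=[(c,wa(607,218),(-26,0,68)),(c,wa(690,130),(-45,-18,58)),(c,wa(688,285),(-45,18,58)),(c,wa(108,148),(75,-18,58))]
o3=o2+obs
f=lambda O,p:np.concatenate([proj(k,W(p,q))-np.array(u) for k,u,q in O])
p2=least_squares(lambda p:f(o2,p),[.542,.016,1.588]).x
p3=least_squares(lambda p:f(o3,p),[.542,.016,1.588],loss='soft_l1').x
if __name__=='__main__':
    print(p2,f(o2,p2).round(1));print(p3,f(o3,p3).round(1))
    p=p3
    def C(X,p=p):
        d=X-np.array([p[0],p[1],0]);cs,s=np.cos(p[2]),np.sin(p[2]);return np.array([cs*d[0]+s*d[1],-s*d[0]+cs*d[1],d[2]])*1e3
    for n,u in [('noseface',wb(580,185)),('stopface',wb(533,190)),('rim',wb(450,200))]: print(n,C(atz(c,*u,.04)).round(1))
    print('trig top',C(atz(c,*wa(433,310),.118)).round(1),'trig edges',C(atz(c,*wa(402,325),.118)).round(1),C(atz(c,*wa(466,325),.118)).round(1))
    print('post top',C(atz(c,*wa(150,330),.12)).round(1))
    print('bottle front', C(atz(c,*wb(370,130),.04)).round(1))
    for q in [(36,0,98),(-26,0,68)]: print(q,W(p,q),W(p2,q))
E
python3 fit2.py
```

```text
[0.54237532 0.01938043 1.63490982] [ 0.1  0.9  1.1 -2.1  1.2  1.8 -2.4 -0.3]
[0.54314119 0.01853206 1.62205189] [ 1.   0.5  2.2 -2.3  1.9  1.7 -1.4 -2.  -0.9 -1.5 -0.8 -1.9 -1.3 -0.6
 -0.8 -0.9 -1.2 -0.1 -1.8 -0.9  0.5 -1.3  0.8 -2.   0.4 -5.3 -1.9 -3.9
 -2.6 -2.6]
noseface [-169.3  -59.8   40. ]
stopface [-157.4  -58.9   40. ]
rim [-136.4  -57.1   40. ]
trig top [ 11.3   3.9 118. ] trig edges [ 16.6   6.4 118. ] [  5.7   6.7 118. ]
post top [ 59.3   5.3 120. ]
bottle front [-114.8  -74.8   40. ]
(36, 0, 98) [0.5412968  0.05448478 0.098     ] [0.54006882 0.05530647 0.098     ]
(-26, 0, 68) [ 0.54447325 -0.00743379  0.068     ] [ 0.54404113 -0.00656615  0.068     ]
```

{"method": "drive_tool", "body": {"commands": [{"linear": [-0.001, -0.012, 0.03], "dr": [0, 0, -1.7], "jaw": 0}, {"linear": [0, 0, 0.04], "dr": [0, 0, 0], "jaw": 0}, {"linear": [0, 0, 0.015], "dr": [0, 0, 0], "jaw": 0}]}}

```text
clock: 2.33
tcp_pos: [0.5417, 0.0612, 0.1351]
orientation: [-3.135, -0.087, 0.0]
contact_force: [0.0, 0.1, 0.4]
grip_width: 0.0851
```

```bash
cat > look.py <<'E'
import sys
from h import *
n=sys.argv[1]
o=monitor.get_obs();print(o['tcp_pos'].round(4),o['orientation'].round(3),o['contact_force'].round(1),o['grip_width'])
for v in sys.argv[2].split(','):
    c=viewer.calibration(v);np.save(f'{n}_{v}.npy',c,allow_pickle=True)
    im=viewer.grab_frame(v)[:,:,::-1]; cv2.imwrite(f'pics/{n}_{v}_full.png',im)
    b={'scene':(170,130,330,250,5),'side':(210,165,400,345,3.3),'wrist':(0,0,560,420,1)}[v]
    crop(f'pics/{n}_{v}_full.png',f'pics/{n}_{v}.png',*b)
E
python3 look.py d1 scene,side,wrist
```

```text
[0.5417 0.0612 0.1351] [-3.135 -0.087  0.   ] [0.  0.1 0.4] 0.08509986801960759
```

View pics/d1_scene.png

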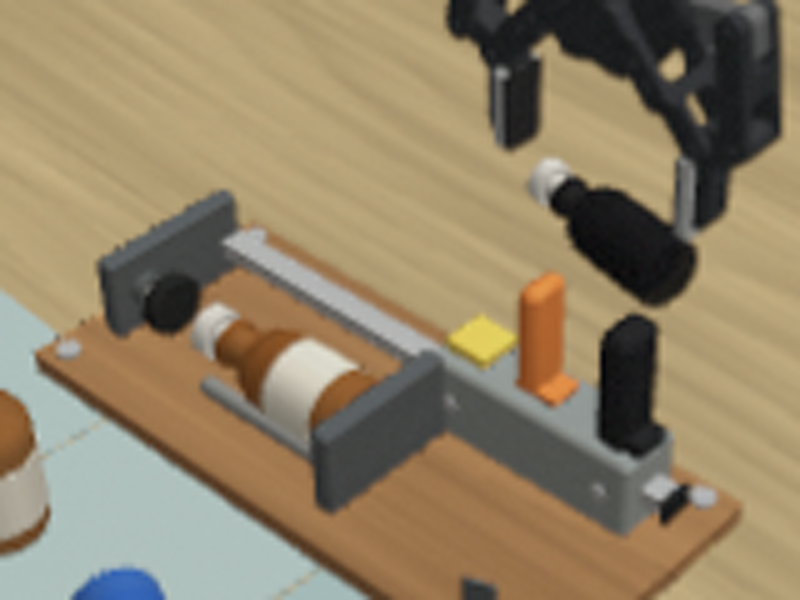

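View pics/d1_side.png

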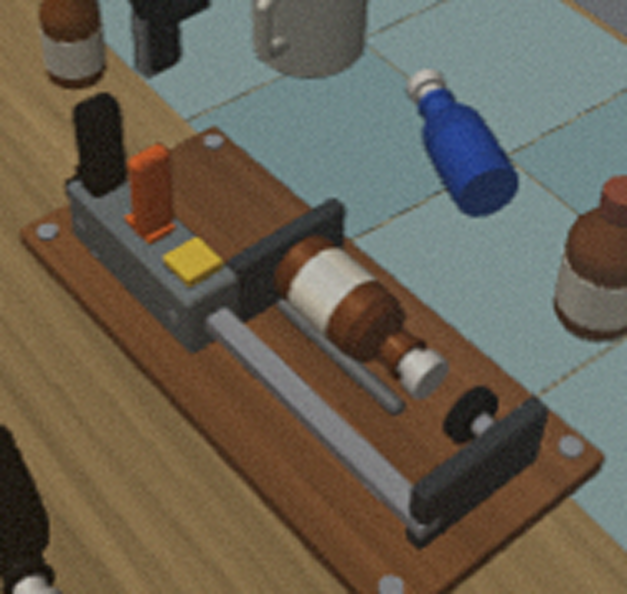

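View pics/d1_wrist.png

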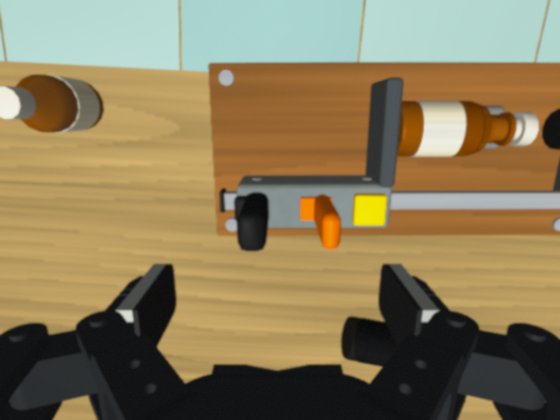

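```bash
python3 - <<'E'
from h import *
from fit2 import W,p3
S=viewer.calibration('scene');c=np.load('d1_wrist.npy',allow_pickle=True).item()
o=monitor.get_obs();R=cv2.Rodrigues(o['orientation'])[0];t=o['tcp_pos'];print(R.round(3))
sc=lambda X:(np.array(proj(S,X))-[170,130])*5
for s in(-1,1):
  for z in (0,-.013):
    X=t+R@[0,s*.0425,z];print(s,z,X.round(3),'scene crop',sc(X).round(),'wrist',proj(c,X).round())
for q in [(59,0,120),(10,0,118),(-26,0,68),(75,-18,58),(-45,-18,58),(75,18,58)]: print(q,'scene',sc(W(p3,q)).round(),'wrist',proj(c,W(p3,q)).round(1))
print(-c['R'].T@c['t'])
E
python3 - <<'E'
import sys;sys.path.insert(0,'.')
import os;os.chdir('.')
from h import *
crop('pics/d1_wrist_full.png','pics/d1w.png',205,160,405,260,4)
E
```

```text
[[ 0.998  0.055  0.003]
 [ 0.055 -0.998  0.006]
 [ 0.003 -0.006 -1.   ]]
-1 0 [0.541 0.104 0.137] scene crop [675. 320.] wrist [198. 241.]
-1 -0.013 [0.541 0.104 0.15 ] scene crop [676. 295.] wrist [193. 250.]
1 0 [0.546 0.019 0.137] scene crop [518. 237.] wrist [352. 241.]
1 -0.013 [0.546 0.019 0.15 ] scene crop [518. 213.] wrist [358. 250.]
(59, 0, 120) scene [626. 323.] wrist [248.6 234.3]
(10, 0, 118) scene [538. 279.] wrist [329.8 233.6]
(-26, 0, 68) scene [478. 333.] wrist [368.5 211.1]
(75, -18, 58) scene [622. 470.] wrist [234.1 184. ]
(-45, -18, 58) scene [422. 350.] wrist [391.9 184.8]
(75, 18, 58) scene [674. 428.] wrist [235.4 228.8]
[0.61161616 0.0633476  0.31431342]
```

View pics/d1w.png

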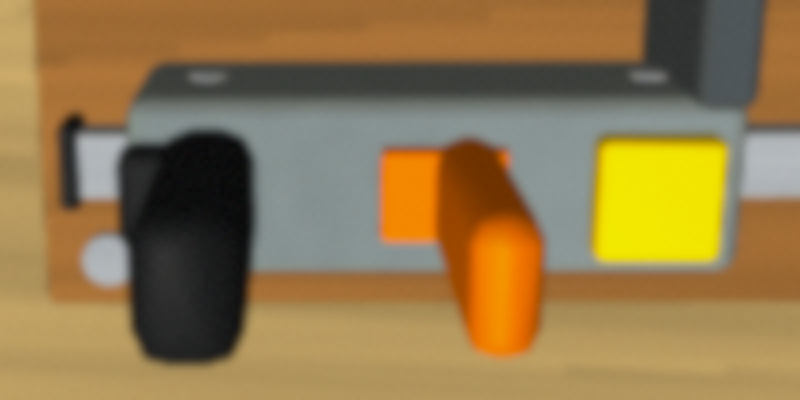

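Run:
```python
from h import *
S=viewer.calibration('scene');c=np.load('d1_wrist.npy',allow_pickle=True).item()
crop('pics/d1_scene_full.png','pics/d1s2.png',240,120,340,190,8)
for a,b in [((680/5+170,235/5+130),(175,265)),((500/5+170,145/5+130),(382,265))]:
    r1,r2=ray(S,*a),ray(c,*b); X=tri([r1,r2]); print(X, [np.linalg.norm(np.cross(X-C,r)) for C,r in (r1,r2)])
```

```text
[0.54520288 0.10467438 0.18176948] [np.float64(0.0020637033338696638), np.float64(0.0020637033338697314)]
[0.55625848 0.0191696  0.18983981] [np.float64(0.00036685640223987773), np.float64(0.0003668564022399643)]
```

View pics/d1s2.png

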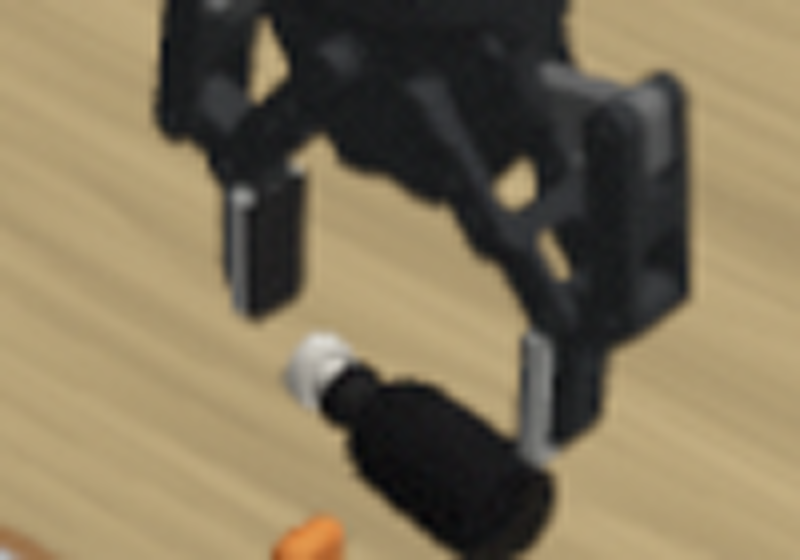

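{"method": "drive_tool", "body": {"commands": [{"linear": [0, 0.0065, 0.005], "dr": [0, 0, 0], "jaw": 0}, {"linear": [0, 0, 0.02], "dr": [0, 0, 0], "jaw": 0}, {"linear": [0, 0, 0.02], "dr": [0, 0, 0], "jaw": 0}, {"linear": [0, 0, 0.01], "dr": [0, 0, 0], "jaw": 0}]}}

```text
clock: 2.98
tcp_pos: [0.5491, 0.0527, 0.0864]
orientation: [-3.135, -0.08, -0.022]
contact_force: [-0.6, 0.4, -0.8]
grip_width: 0.085
```

```bash
python3 look.py d2 scene,side,wrist
```

```text
[0.5491 0.0527 0.0864] [-3.135 -0.08  -0.022] [-0.6  0.4 -0.8] 0.08499084884434634
```

View pics/d2_scene.png

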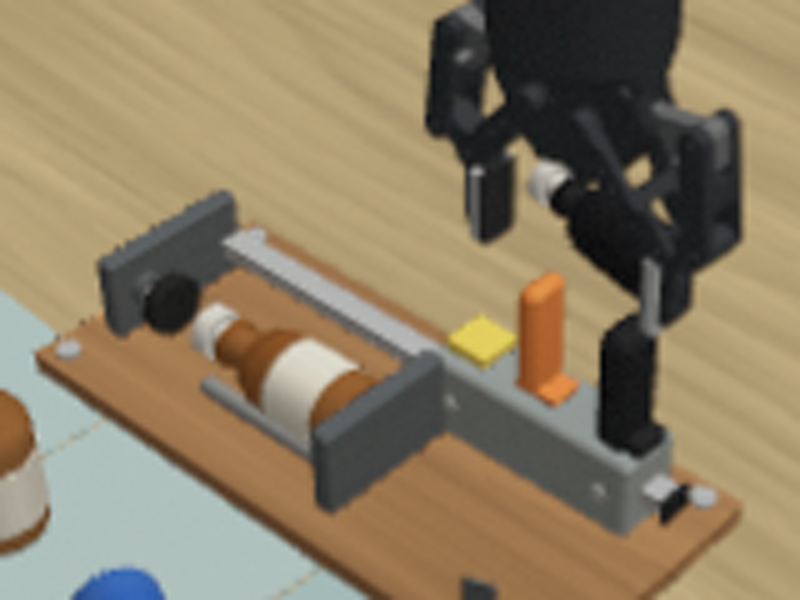

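View pics/d2_side.png

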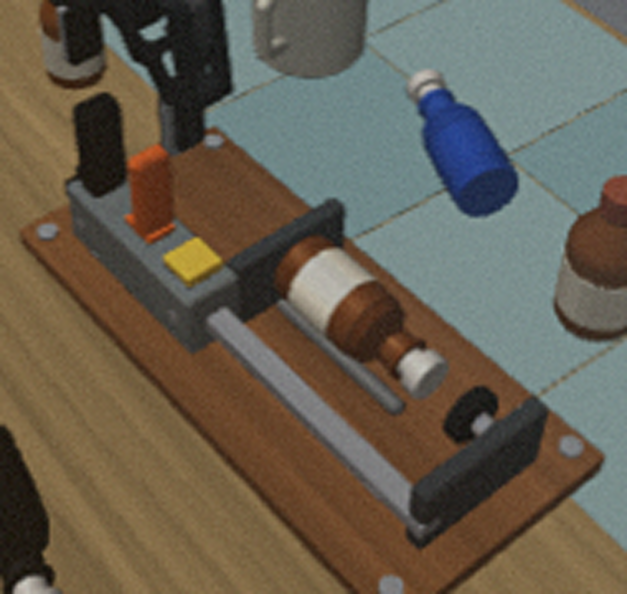

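View pics/d2_wrist.png

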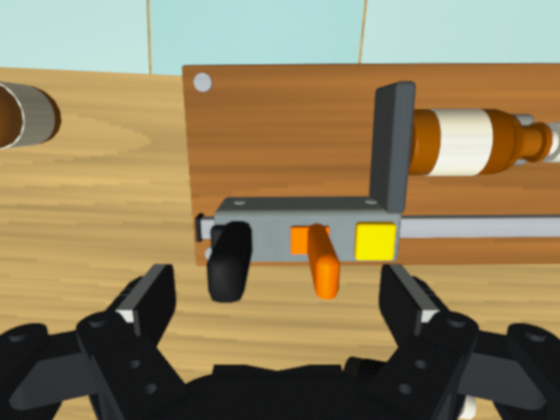

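Run:
```python
from h import *
o=monitor.get_obs();R=cv2.Rodrigues(o['orientation'])[0];print(R.round(4),o['joints'].round(3))
c=np.load('d2_wrist.npy',allow_pickle=True).item();S=viewer.calibration('scene')
for a,b in [((648/5+170,333/5+130),(175,265)),((475/5+170,238/5+130),(382,265))]:
    r1,r2=ray(S,*a),ray(c,*b); X=tri([r1,r2]); print(X, [np.linalg.norm(np.cross(X-C,r)) for C,r in (r1,r2)])
```

```text
[[ 0.9986  0.0519  0.0135]
 [ 0.0518 -0.9986  0.0064]
 [ 0.0138 -0.0057 -0.9999]] [ 0.043  0.42  -0.312  1.946  0.173  0.787 -1.883]
[0.55081778 0.0965139  0.13071053] [np.float64(0.0018936031710690847), np.float64(0.0018936031710691395)]
[0.56287367 0.01106749 0.14180409] [np.float64(0.0006408325391456591), np.float64(0.0006408325391455074)]
```

{"method": "drive_tool", "body": {"commands": [{"linear": [-0.008, -0.002, 0.005], "dr": [-0.37, -0.77, 0], "jaw": 0}, {"linear": [0, 0, 0.008], "dr": [0, 0, 0], "jaw": 0}, {"linear": [0, 0, 0.005], "dr": [0, 0, 0], "jaw": 0}]}}

```text
clock: 3.5
tcp_pos: [0.5418, 0.0553, 0.0696]
orientation: [3.14, 0.082, 0.005]
contact_force: [0.4, -1.4, -0.0]
grip_width: 0.0852
```

{"method": "drive_tool", "body": {"commands": [{"linear": [0, 0, 0.006], "dr": [0, 0, 0], "jaw": 0}, {"linear": [0, 0, 0.006], "dr": [0, 0, 0], "jaw": 0}, {"linear": [0, 0, 0.006], "dr": [0, 0, 0], "jaw": 0}]}}

```text
clock: 3.88
tcp_pos: [0.542, 0.0552, 0.0502]
orientation: [3.14, 0.082, 0.005]
contact_force: [-0.1, 0.1, -0.3]
grip_width: 0.0854
```

```bash
python3 look.py d3 scene,side,wrist
```

```text
[0.542  0.0552 0.0502] [3.14  0.082 0.005] [-0.1  0.1 -0.3] 0.08540560367575785
```

View pics/d3_scene.png

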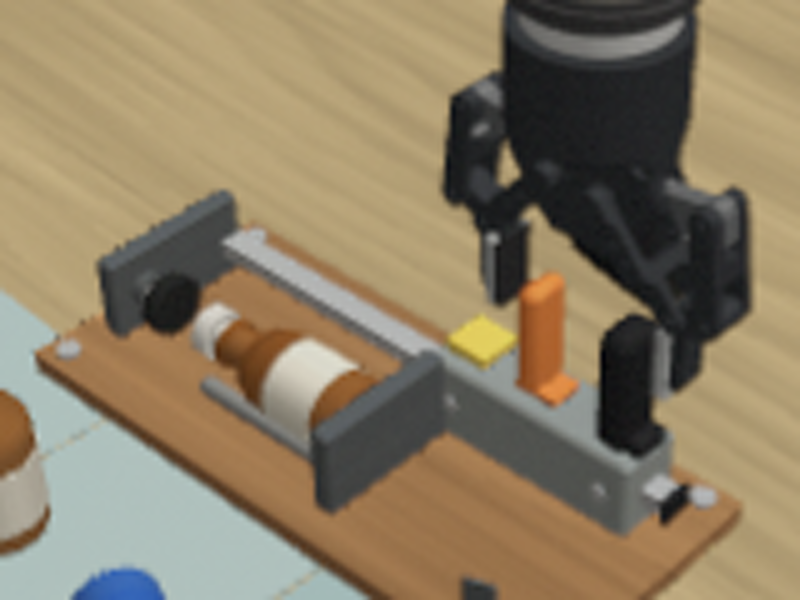

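View pics/d3_side.png

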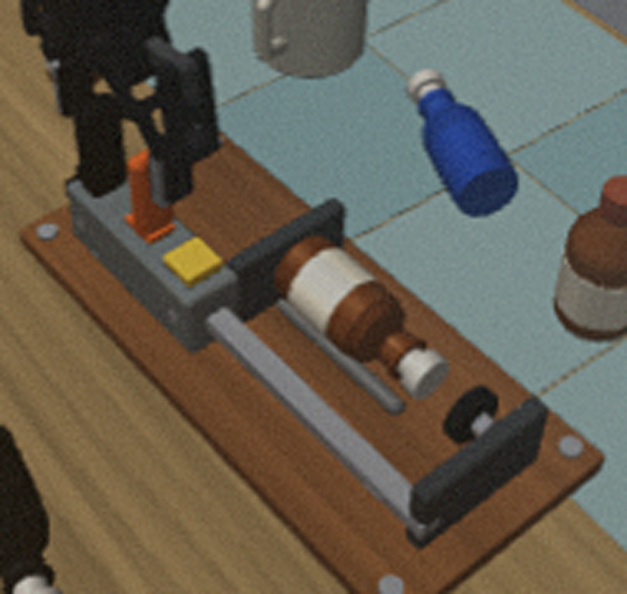

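View pics/d3_wrist.png

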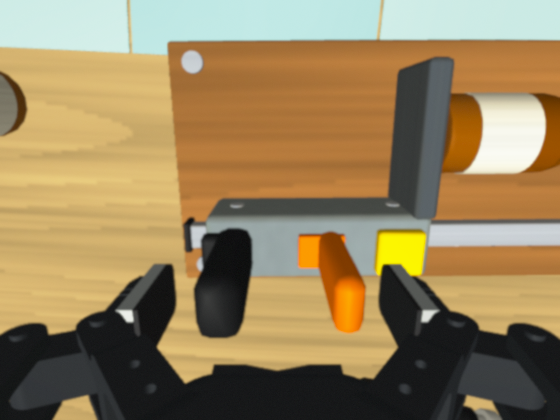

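{"method": "drive_tool", "body": {"commands": [{"linear": [0, 0, 0.003], "dr": [0, 0, 0], "jaw": 0.15}, {"linear": [0, 0, 0], "dr": [0, 0, 0], "jaw": 0.2}, {"linear": [0, 0, 0], "dr": [0, 0, 0], "jaw": 0.2}], "force": 20}}

```text
clock: 4.4
tcp_pos: [0.5421, 0.0553, 0.0475]
orientation: [3.14, 0.082, 0.005]
contact_force: [-0.0, -0.4, 0.1]
grip_width: 0.0683
```

```bash
python3 look.py d4 scene,side,wrist
```

```text
[0.5421 0.0553 0.0475] [3.14  0.082 0.005] [-0.  -0.4  0.1] 0.06831608102913322
```

View pics/d4_scene.png

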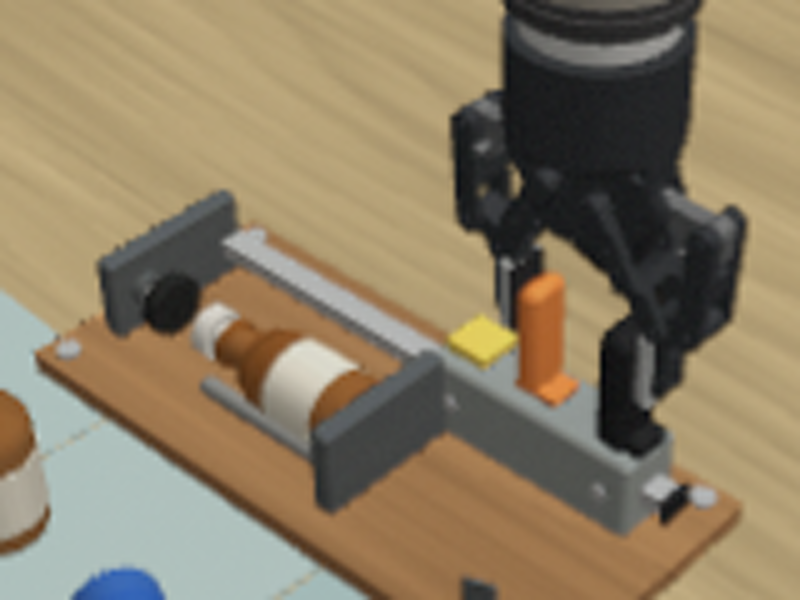

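View pics/d4_wrist.png

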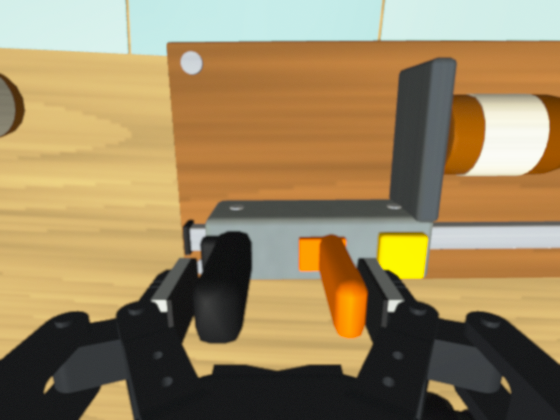

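{"method": "drive_tool", "body": {"commands": [{"linear": [0, 0, 0], "dr": [0, 0, 0], "jaw": 0.25}, {"linear": [0, -0.001, 0], "dr": [0, 0, 0], "jaw": 0.27}, {"linear": [0, -0.001, 0], "dr": [0, 0, 0], "jaw": 0.29}]}}

```text
clock: 4.92
tcp_pos: [0.5422, 0.056, 0.0479]
orientation: [3.138, 0.08, 0.005]
contact_force: [0.8, -1.4, 1.4]
grip_width: 0.0606
```

{"method": "drive_tool", "body": {"commands": [{"linear": [0, -0.0015, 0], "dr": [0, 0, 0], "jaw": 0.325}, {"linear": [0, -0.0015, 0], "dr": [0, 0, 0], "jaw": 0.36}, {"linear": [0, -0.0015, 0], "dr": [0, 0, 0], "jaw": 0.395}, {"linear": [0, -0.0015, 0], "dr": [0, 0, 0], "jaw": 0.425}, {"linear": [0, 0, 0], "dr": [0, 0, 0], "jaw": 0.44}]}}

```text
clock: 5.55
tcp_pos: [0.5422, 0.0621, 0.0494]
orientation: [3.137, 0.082, 0.007]
contact_force: [-1.7, -0.6, 3.2]
grip_width: 0.0481
```

```bash
python3 look.py e1 scene,side
```

```text
[0.5422 0.0621 0.0494] [3.137 0.082 0.007] [-1.7 -0.6  3.2] 0.04810191736620779
```

View pics/e1_scene.png

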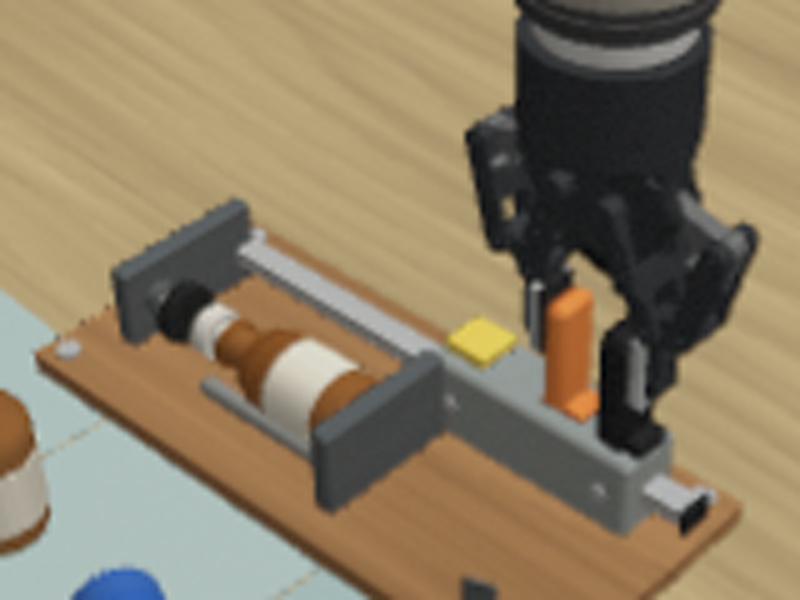

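View pics/e1_side.png

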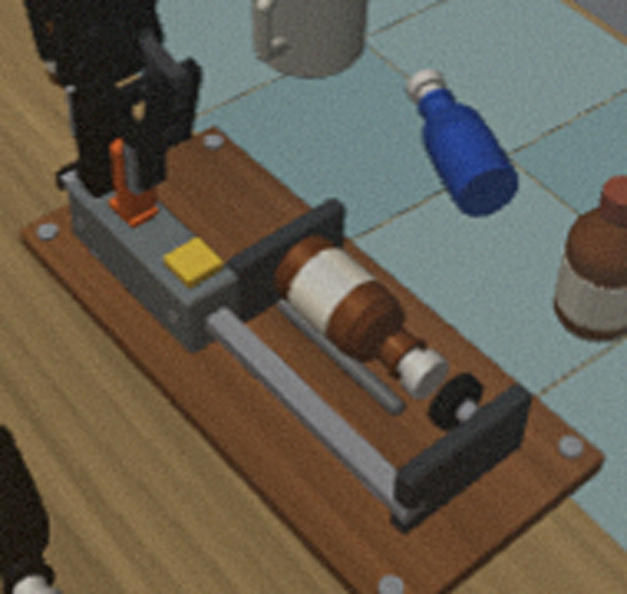

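The stroke carried the jaw about 11 mm. The nose, at side crop (455,400), now nearly reaches the stopper. I'll let go and do the second stroke.

{"method": "drive_tool", "body": {"commands": [{"linear": [0, 0.003, 0.001], "dr": [0, 0, 0], "jaw": 0.34}, {"linear": [0, 0.004, 0.001], "dr": [0, 0, 0], "jaw": 0.21}, {"linear": [0, 0, 0], "dr": [0, 0, 0], "jaw": 0.21}]}}

```text
clock: 6.02
tcp_pos: [0.5424, 0.0544, 0.0464]
orientation: [3.137, 0.081, 0.006]
contact_force: [-0.4, -0.1, 0.0]
grip_width: 0.0674
```

```bash
python3 look.py e2 scene,side
```

```text
[0.5424 0.0544 0.0464] [3.137 0.081 0.006] [-0.4 -0.1  0. ] 0.06744453787085254
```

View pics/e2_scene.png

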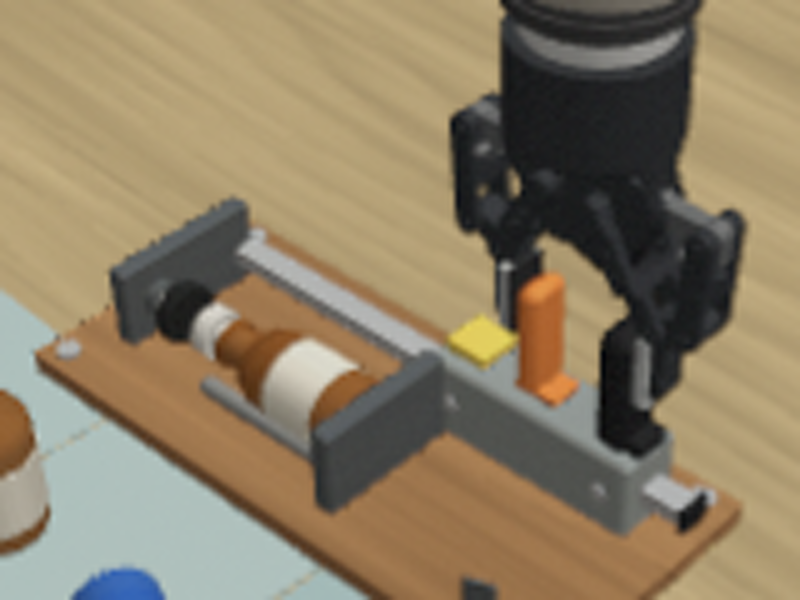

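View pics/e2_side.png

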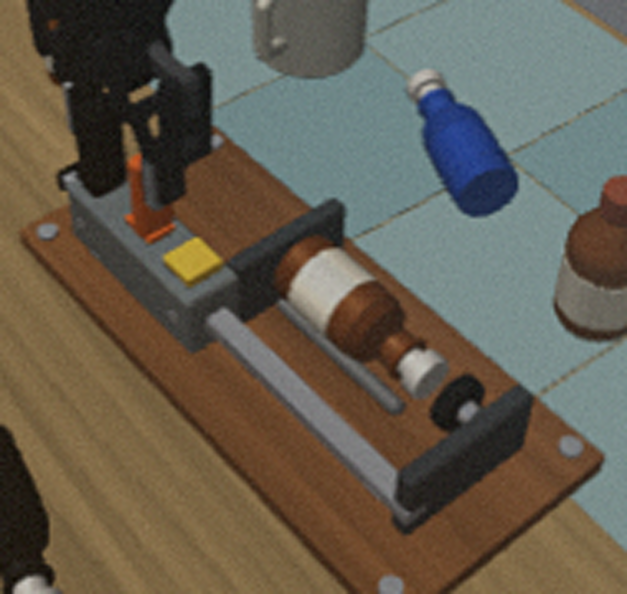

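{"method": "drive_tool", "body": {"commands": [{"linear": [0, -0.0005, 0], "dr": [0, 0, 0], "jaw": 0.26}, {"linear": [0, -0.0015, 0.0005], "dr": [0, 0, 0], "jaw": 0.3}, {"linear": [0, -0.0015, 0.0005], "dr": [0, 0, 0], "jaw": 0.335}, {"linear": [0, -0.0015, 0.0005], "dr": [0, 0, 0], "jaw": 0.37}, {"linear": [0, -0.0015, 0.0005], "dr": [0, 0, 0], "jaw": 0.4}, {"linear": [0, -0.001, 0.0005], "dr": [0, 0, 0], "jaw": 0.43}, {"linear": [0, -0.0005, 0], "dr": [0, 0, 0], "jaw": 0.44}]}}

```text
clock: 7.0
tcp_pos: [0.5431, 0.062, 0.0466]
orientation: [3.134, 0.083, 0.01]
contact_force: [0.4, -2.6, 1.3]
grip_width: 0.048
```

```bash
python3 look.py e3 scene,side
```

```text
[0.5431 0.062  0.0466] [3.134 0.083 0.01 ] [ 0.4 -2.6  1.3] 0.048037692307804664
```

View pics/e3_scene.png

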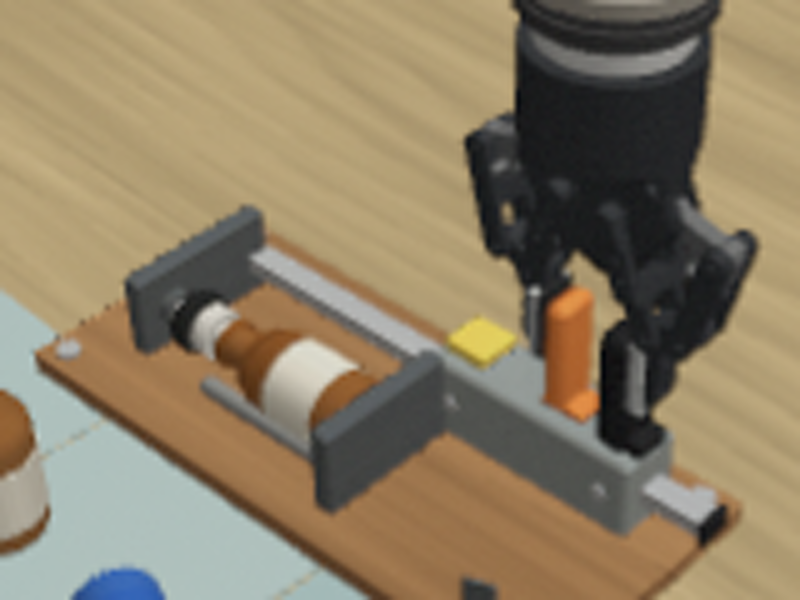

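View pics/e3_side.png

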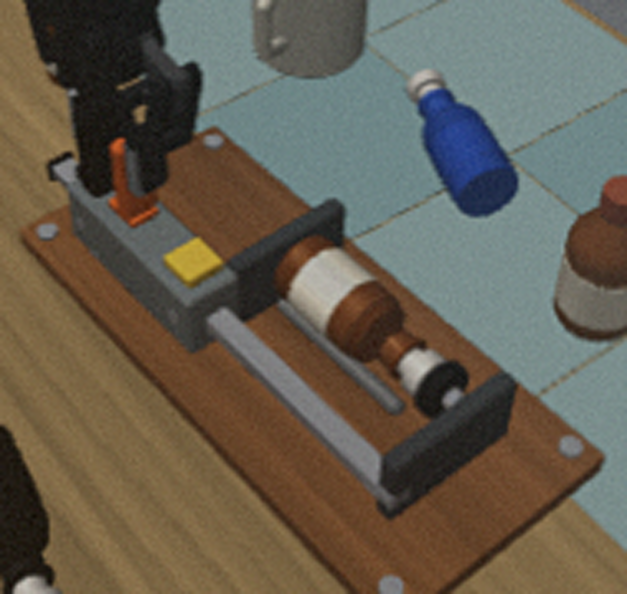

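{"method": "drive_tool", "body": {"commands": [{"linear": [0, 0.003, 0], "dr": [0, 0, 0], "jaw": 0.34}, {"linear": [0, 0.004, 0], "dr": [0, 0, 0], "jaw": 0.21}, {"linear": [0, 0, 0], "dr": [0, 0, 0], "jaw": 0.21}]}}

```text
clock: 7.48
tcp_pos: [0.5432, 0.0547, 0.046]
orientation: [3.135, 0.083, 0.009]
contact_force: [-0.2, 0.2, -0.2]
grip_width: 0.0674
```

```bash
python3 look.py e4 scene,side
python3 - <<'E'
from h import *
crop('pics/e4_side_full.png','pics/e4a.png',260,215,380,325,6)
crop('pics/e4_scene_full.png','pics/e4b.png',185,165,275,235,8)
E
```

```text
[0.5432 0.0547 0.046 ] [3.135 0.083 0.009] [-0.2  0.2 -0.2] 0.06741880787716913
```

View pics/e4a.png

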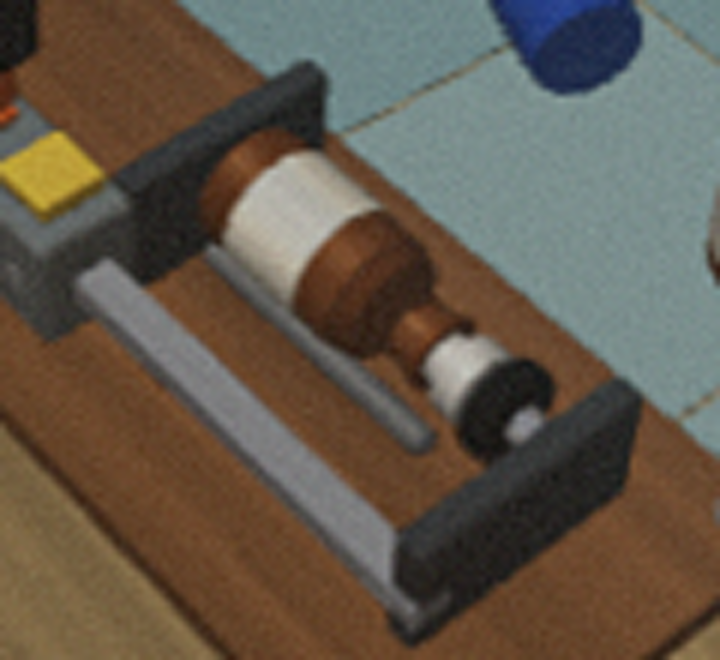

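View pics/e4b.png

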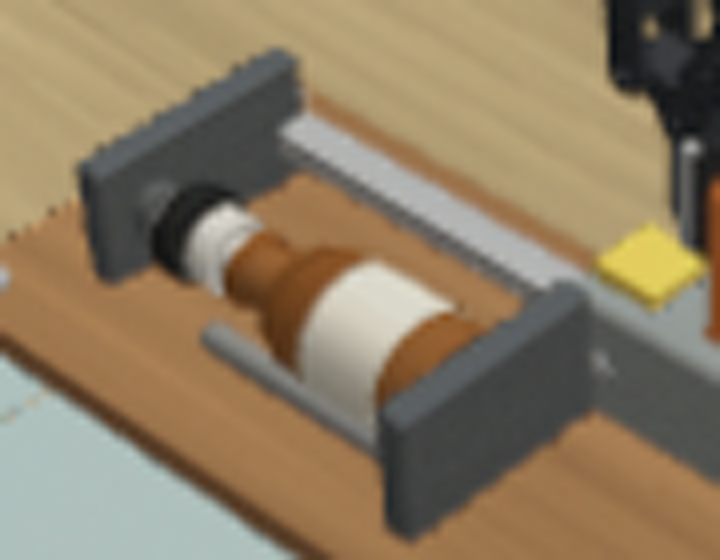

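{"method": "drive_tool", "body": {"commands": [{"linear": [0, -0.0005, 0], "dr": [0, 0, 0], "jaw": 0.26}, {"linear": [0, -0.0015, 0.0005], "dr": [0, 0, 0], "jaw": 0.3}, {"linear": [0, -0.0015, 0.0005], "dr": [0, 0, 0], "jaw": 0.335}, {"linear": [0, -0.0015, 0.0005], "dr": [0, 0, 0], "jaw": 0.37}, {"linear": [0, -0.0015, 0.0005], "dr": [0, 0, 0], "jaw": 0.4}, {"linear": [0, -0.001, 0.0005], "dr": [0, 0, 0], "jaw": 0.43}, {"linear": [0, -0.0005, 0], "dr": [0, 0, 0], "jaw": 0.44}]}}

```text
clock: 8.45
tcp_pos: [0.5436, 0.0619, 0.0467]
orientation: [3.131, 0.084, 0.012]
contact_force: [0.5, -2.1, -1.7]
grip_width: 0.0481
```

```bash
cat > look2.py <<'E'
import sys,os
n=sys.argv[1]
os.system(f'python3 look.py {n} scene,side')
from h import *
crop(f'pics/{n}_side_full.png',f'pics/{n}a.png',260,215,380,325,6)
crop(f'pics/{n}_scene_full.png',f'pics/{n}b.png',185,165,275,235,8)
E
python3 look2.py e5
```

```text
[0.5436 0.0619 0.0467] [3.131 0.084 0.012] [ 0.5 -2.1 -1.7] 0.04807988597065389
```

View pics/e5a.png

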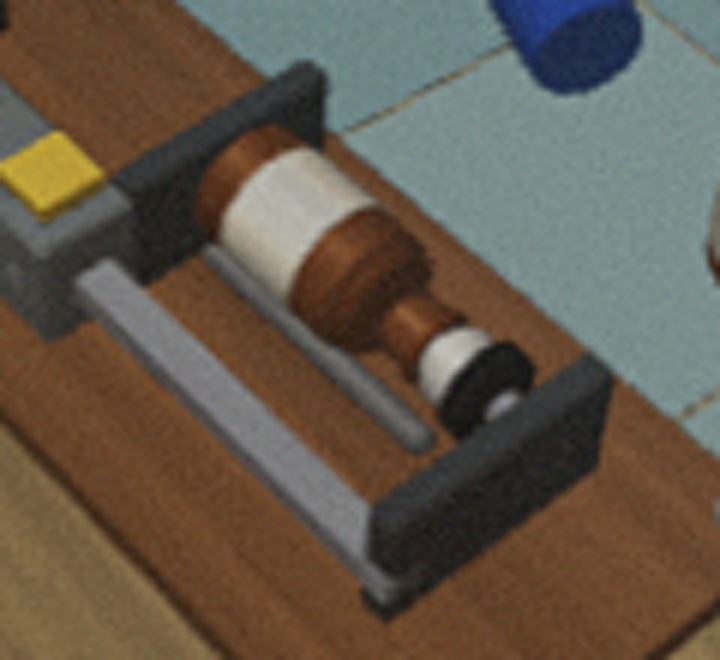

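View pics/e5b.png

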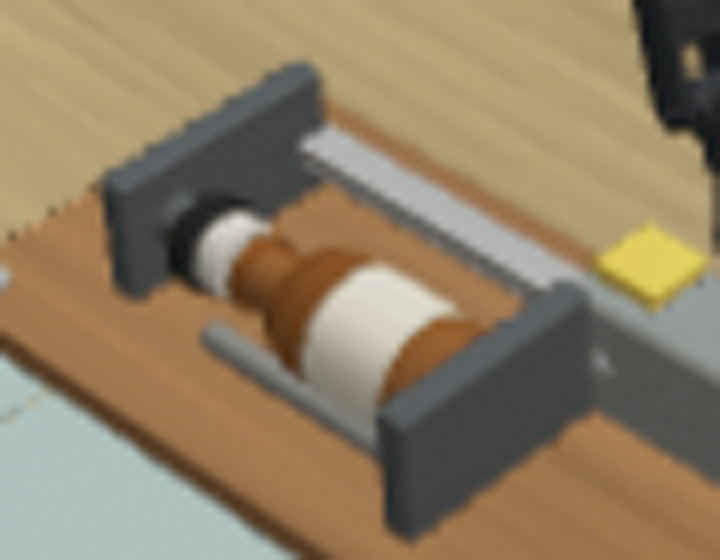

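{"method": "drive_tool", "body": {"commands": [{"linear": [0, 0.003, 0], "dr": [0, 0, 0], "jaw": 0.34}, {"linear": [0, 0.004, 0], "dr": [0, 0, 0], "jaw": 0.2}, {"linear": [0, 0, -0.01], "dr": [0, 0, 0], "jaw": 0.1}, {"linear": [0, 0, -0.03], "dr": [-0.5, -0.3, 0], "jaw": 0}, {"linear": [0.01, 0.02, -0.03], "dr": [0, 0, 0], "jaw": 0}, {"linear": [0.02, 0.06, 0], "dr": [0, 0, 0], "jaw": 0}, {"linear": [0.02, 0.06, 0], "dr": [0, 0, 0], "jaw": 0}, {"linear": [0.015, 0.06, 0], "dr": [0, 0, 0], "jaw": 0}]}}

```text
clock: 9.55
tcp_pos: [0.6233, -0.1353, 0.126]
orientation: [3.127, 0.107, 0.01]
contact_force: [0.1, 0.4, 0.2]
grip_width: 0.0853
```

```bash
python3 look.py f1 wrist,side
```

```text
[ 0.6233 -0.1353  0.126 ] [3.127 0.107 0.01 ] [0.1 0.4 0.2] 0.0852838426622471
```

View pics/f1_wrist.png

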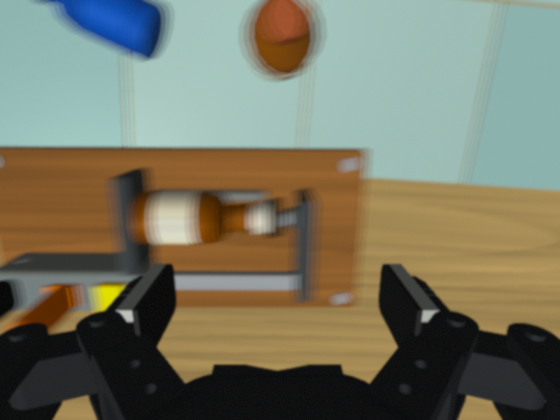

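{"method": "drive_tool", "body": {"commands": [{"linear": [-0.008, 0, 0.03], "dr": [0, 0, 1], "jaw": 0}, {"linear": [-0.005, 0, 0.015], "dr": [0, 0, 0.5], "jaw": 0}, {"linear": [0, 0, 0], "dr": [0, 0, 0], "jaw": 0}]}}

```text
clock: 10.02
tcp_pos: [0.611, -0.1462, 0.0811]
orientation: [3.124, 0.042, 0.014]
contact_force: [1.2, -0.0, -0.5]
grip_width: 0.0855
```

```bash
python3 look.py f2 wrist; python3 -c "
from h import *
crop('pics/f2_wrist_full.png','pics/f2w.png',190,180,350,300,5)"
```

```text
[ 0.611  -0.1462  0.0811] [3.124 0.042 0.014] [ 1.2 -0.  -0.5] 0.0854827743639645
```

View pics/f2_wrist.png

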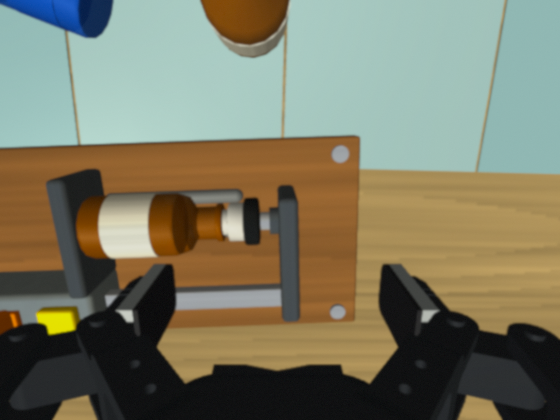

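View pics/f2w.png

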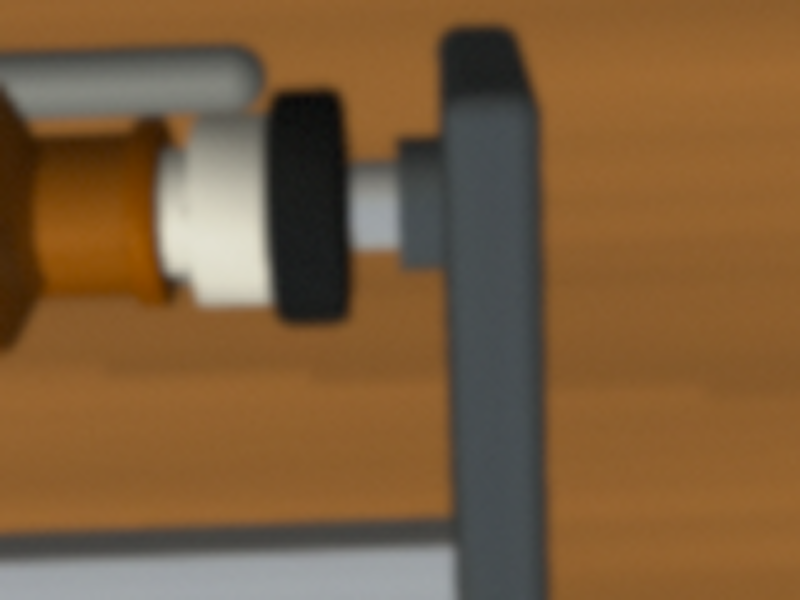

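Run:
```python
from h import *
o=monitor.get_obs();R=cv2.Rodrigues(o['orientation'])[0];print(R.round(4))
from scipy.spatial.transform import Rotation as T
th=np.radians(3.1);G=np.array([[np.cos(th),np.sin(th),0],[np.sin(th),-np.cos(th),0],[0,0,-1.]])
print(np.degrees(T.from_matrix(R.T@G).as_rotvec()).round(2), (R.T@(np.array([.5425,.0547,.09])-o['tcp_pos'])).round(4))
```

```text
[[ 0.9996  0.027   0.0105]
 [ 0.0272 -0.9995 -0.0176]
 [ 0.01    0.0179 -0.9998]]
[ 1.03 -0.56 -1.55] [-0.0636 -0.2026 -0.0125]
```

The close view shows the nose disc at crop (310,205) resting on the stopper head, with about 3–4 mm of plug still proud (crop 158–190) and the bar at 30 mm. The next tooth, at 35 mm, should give about 3–4 mm of nose push-in. I'm going back for a partial stroke.

{"method": "drive_tool", "body": {"commands": [{"linear": [0, 0, -0.03], "dr": [1, -0.5, -0.5], "jaw": 0}, {"linear": [-0.02, -0.055, -0.01], "dr": [0, 0, -1], "jaw": 0}, {"linear": [-0.02, -0.06, 0], "dr": [0, 0, 0], "jaw": 0}, {"linear": [-0.015, -0.05, 0], "dr": [0, 0, 0], "jaw": 0}, {"linear": [-0.002, -0.02, 0], "dr": [0, 0, 0], "jaw": 0}, {"linear": [0, 0, 0], "dr": [0, 0, 0], "jaw": 0}]}}

```text
clock: 10.82
tcp_pos: [0.5493, 0.0463, 0.1309]
orientation: [-3.138, -0.096, -0.024]
contact_force: [0.9, 0.4, 0.5]
grip_width: 0.0852
```

```bash
cat > err.py <<'E'
from h import *
import sys
o=monitor.get_obs();R=cv2.Rodrigues(o['orientation'])[0]
from scipy.spatial.transform import Rotation as T
th=np.radians(3.1);G=np.array([[np.cos(th),np.sin(th),0],[np.sin(th),-np.cos(th),0],[0,0,-1.]])
X=np.array([float(a) for a in sys.argv[1:4]])
print(o['tcp_pos'].round(4),np.degrees(T.from_matrix(R.T@G).as_rotvec()).round(2), (R.T@(X-o['tcp_pos'])).round(4))
E
python3 err.py .5425 .0547 .0465
```

```text
[0.5493 0.0463 0.1309] [-0.1  -0.87  0.39] [-0.0075 -0.0086  0.0843]
```

{"method": "drive_tool", "body": {"commands": [{"linear": [-0.007, -0.0085, 0.02], "dr": [0, -0.8, 0.3], "jaw": 0}, {"linear": [0, 0, 0.02], "dr": [0, 0, 0], "jaw": 0}, {"linear": [0, 0, 0], "dr": [0, 0, 0], "jaw": 0}]}}

```text
clock: 11.2
tcp_pos: [0.5424, 0.0524, 0.0889]
orientation: [-3.14, -0.081, -0.001]
contact_force: [-0.1, -0.6, 0.4]
grip_width: 0.0857
```

```bash
python3 err.py .5425 .0547 .0465
```

```text
[0.5424 0.0524 0.0889] [-0.04 -0.04 -0.13] [ 0.0002 -0.0023  0.0424]
```

{"method": "drive_tool", "body": {"commands": [{"linear": [0, -0.002, 0.015], "dr": [0, 0, 0], "jaw": 0}, {"linear": [0, 0, 0.015], "dr": [0, 0, 0], "jaw": 0}, {"linear": [0, 0, 0.008], "dr": [0, 0, 0], "jaw": 0}, {"linear": [0, 0, 0.001], "dr": [0, 0, 0], "jaw": 0.2}, {"linear": [0, 0, 0], "dr": [0, 0, 0], "jaw": 0.21}]}}

```text
clock: 11.82
tcp_pos: [0.5427, 0.0532, 0.047]
orientation: [-3.14, -0.077, 0.0]
contact_force: [0.8, -0.8, 0.9]
grip_width: 0.067
```

{"method": "drive_tool", "body": {"commands": [{"linear": [0, -0.0012, 0], "dr": [0, 0, 0], "jaw": 0.25}, {"linear": [0, -0.0014, 0.0005], "dr": [0, 0, 0], "jaw": 0.29}, {"linear": [0, -0.0014, 0.0005], "dr": [0, 0, 0], "jaw": 0.32}, {"linear": [0, -0.0013, 0.0005], "dr": [0, 0, 0], "jaw": 0.345}, {"linear": [0, -0.0008, 0], "dr": [0, 0, 0], "jaw": 0.356}]}}

```text
clock: 12.45
tcp_pos: [0.5432, 0.0586, 0.0484]
orientation: [3.138, 0.079, 0.004]
contact_force: [0.6, 0.9, -4.8]
grip_width: 0.0552
```

```bash
python3 look2.py g1
```

```text
[0.5432 0.0586 0.0484] [3.138 0.079 0.004] [ 0.6  0.9 -4.8] 0.05519471918090593
```

View pics/g1a.png

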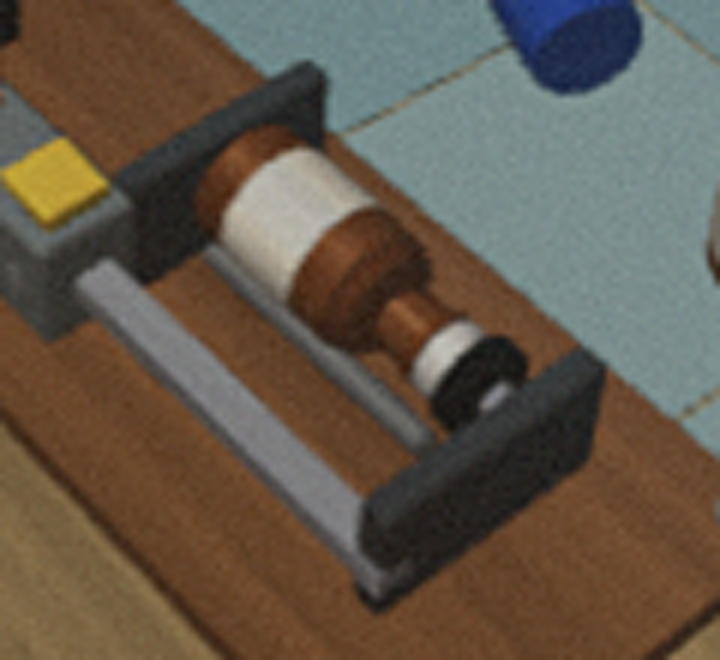

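View pics/g1b.png

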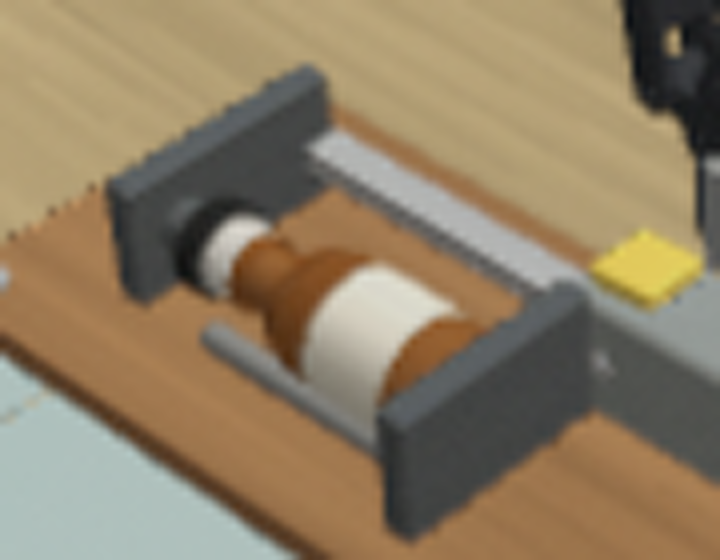

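{"method": "drive_tool", "body": {"commands": [{"linear": [0, -0.0008, 0], "dr": [0, 0, 0], "jaw": 0.372}, {"linear": [0, -0.0006, 0], "dr": [0, 0, 0], "jaw": 0.386}, {"linear": [0, 0, 0], "dr": [0, 0, 0], "jaw": 0.386}]}}

```text
clock: 12.92
tcp_pos: [0.5431, 0.0597, 0.0489]
orientation: [3.138, 0.079, 0.004]
contact_force: [-1.4, 0.0, 1.5]
grip_width: 0.0525
```

```bash
python3 look2.py g2
```

```text
[0.5431 0.0597 0.0489] [3.138 0.079 0.004] [-1.4  0.   1.5] 0.05253734279900879
```

View pics/g2a.png

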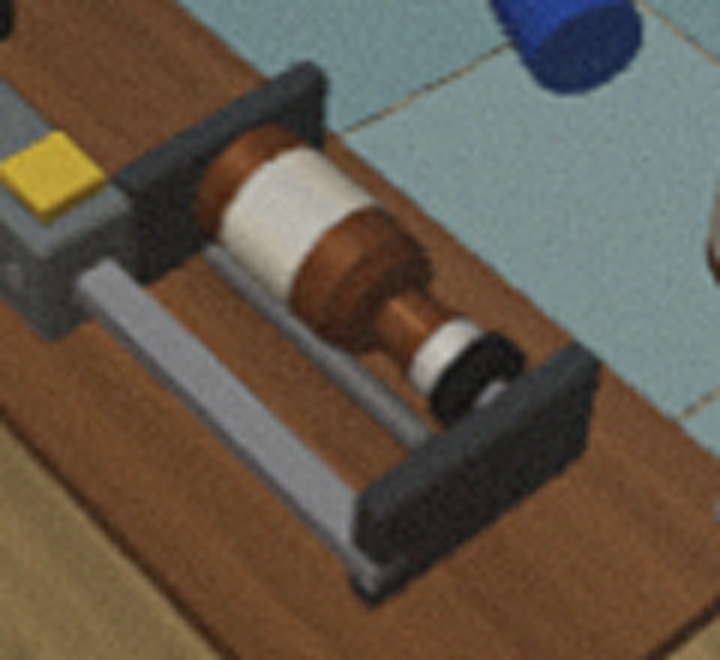

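View pics/g2b.png

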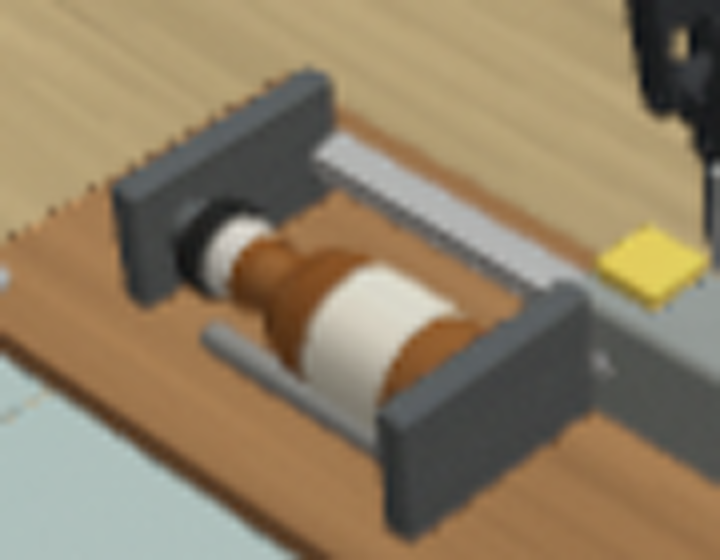

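The tab, raised in the previous frame, is seated again at (52,172), so the tooth clicked. The disc stayed put while the jaw advanced, so the stopper is home. I'll let go and inspect the hold from above.

{"method": "drive_tool", "body": {"commands": [{"linear": [0, 0.003, 0], "dr": [0, 0, 0], "jaw": 0.3}, {"linear": [0, 0.0025, 0], "dr": [0, 0, 0], "jaw": 0.2}, {"linear": [0, 0, -0.01], "dr": [0, 0, 0], "jaw": 0.1}, {"linear": [0, 0, -0.03], "dr": [0, 0, 0], "jaw": 0}, {"linear": [0.01, 0.03, -0.02], "dr": [0, 0, 0], "jaw": 0}, {"linear": [0.02, 0.06, 0], "dr": [0, 0, 0], "jaw": 0}, {"linear": [0.02, 0.06, 0], "dr": [0, 0, 0.5], "jaw": 0}, {"linear": [0.01, 0.05, 0.01], "dr": [0, 0, 0.5], "jaw": 0}]}}

```text
clock: 14.02
tcp_pos: [0.6185, -0.1409, 0.1061]
orientation: [-3.14, -0.068, -0.016]
contact_force: [0.5, -0.0, 0.8]
grip_width: 0.0857
```

```bash
python3 err.py .611 -.146 .081
```

```text
[ 0.6185 -0.1409  0.1061] [-0.01 -0.59 -0.61] [-0.008   0.0048  0.0251]
```

{"method": "drive_tool", "body": {"commands": [{"linear": [-0.008, 0, 0.022], "dr": [0, -0.5, 0], "jaw": 0}, {"linear": [0, 0, 0], "dr": [0, 0, 0], "jaw": 0}, {"linear": [0, 0, 0], "dr": [0, 0, 0], "jaw": 0}]}}

```text
clock: 14.4
tcp_pos: [0.611, -0.1455, 0.0844]
orientation: [3.14, 0.058, 0.004]
contact_force: [0.8, -0.0, -1.2]
grip_width: 0.0853
```

```bash
python3 look.py k1 wrist; python3 -c "
from h import *
crop('pics/k1_wrist_full.png','pics/k1w.png',190,180,350,300,5)"
```

```text
[ 0.611  -0.1455  0.0844] [3.14  0.058 0.004] [ 0.8 -0.  -1.2] 0.0853166259909793
```

View pics/k1w.png

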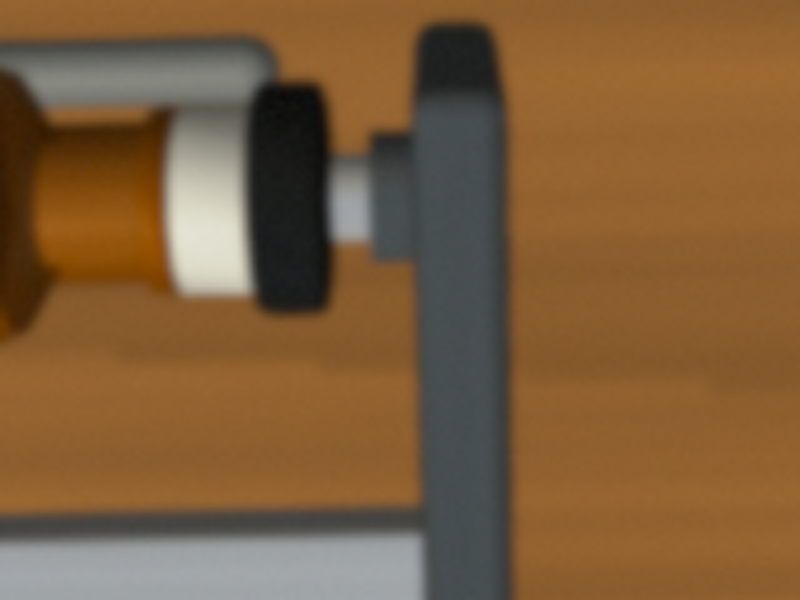

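The stopper head now abuts the rim at crop (165,200). The visible stem has shortened from about 50 px to 41 px, which makes the held nose push-in about 3 mm. It has now held for more than a second untouched. Next I'll put the rear finger of the open gripper over the tab, with the hand on the moving-jaw side, away from the trigger.

{"method": "drive_tool", "body": {"commands": [{"linear": [-0.02, -0.03, 0], "dr": [0, 0, 0], "jaw": 0}, {"linear": [-0.02, -0.03, 0], "dr": [0, 0, 0], "jaw": 0}, {"linear": [-0.014, -0.02, 0], "dr": [0, 0, -0.5], "jaw": 0}, {"linear": [0, 0, 0], "dr": [0, 0, 0], "jaw": 0}]}}

```text
clock: 14.95
tcp_pos: [0.5544, -0.0595, 0.0875]
orientation: [-3.14, -0.086, -0.013]
contact_force: [0.4, -0.1, 0.5]
grip_width: 0.0854
```

```bash
python3 err.py .547 -.058 .035; python3 look.py m1 wrist,scene,side; python3 -c "
from h import *
crop('pics/m1_wrist_full.png','pics/m1w.png',100,150,300,300,4)"
```

```text
[ 0.5544 -0.0595  0.0875] [-0.   -0.46  0.04] [-0.0078 -0.0019  0.0524]
[ 0.5544 -0.0595  0.0875] [-3.14  -0.086 -0.013] [ 0.4 -0.1  0.5] 0.08542294872970334
```

View pics/m1_wrist.png

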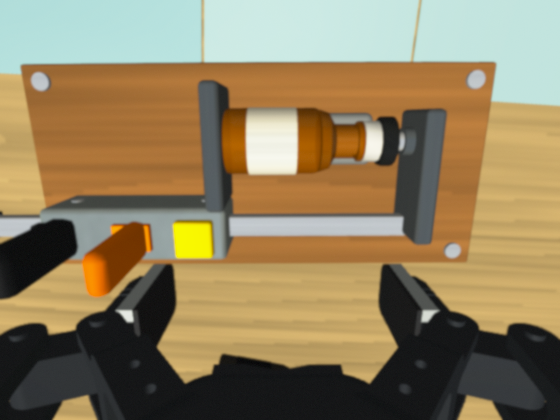

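View pics/m1_scene.png

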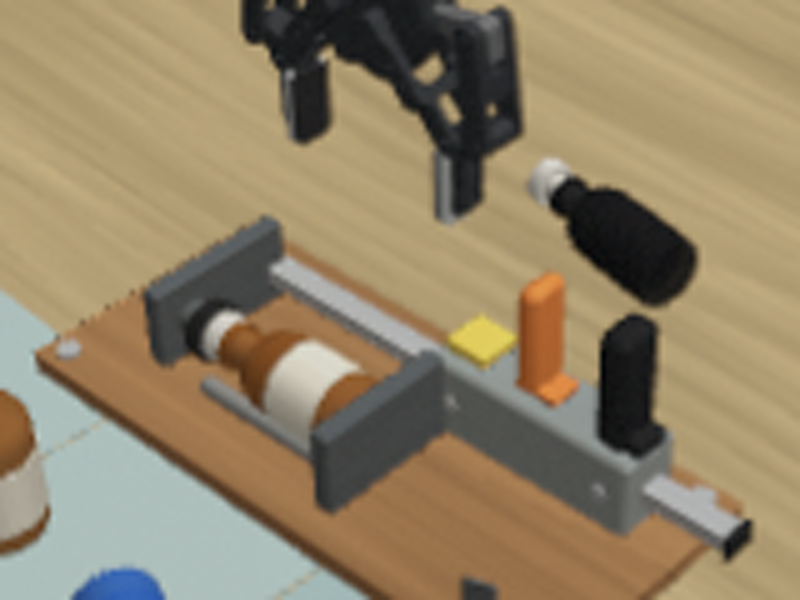

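View pics/m1_side.png

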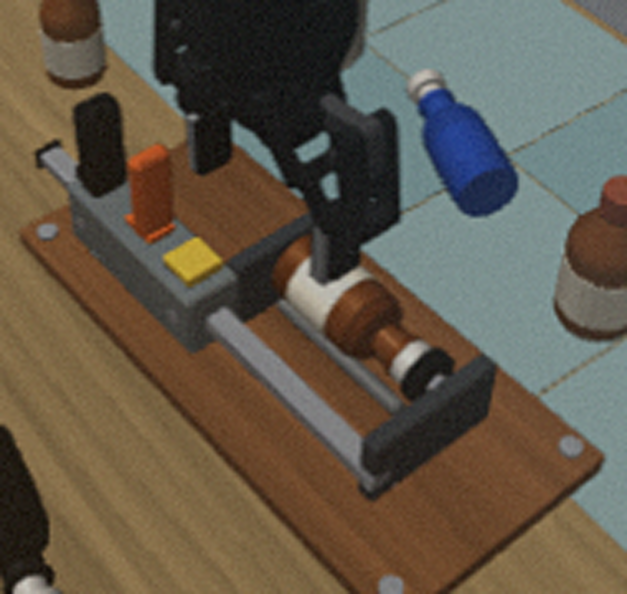

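{"method": "drive_tool", "body": {"commands": [{"linear": [-0.0075, -0.001, 0.015], "dr": [0, -0.4, 0], "jaw": 0}, {"linear": [0, 0, 0.015], "dr": [0, 0, 0], "jaw": 0}, {"linear": [0, 0, 0.012], "dr": [0, 0, 0], "jaw": 0}, {"linear": [0, 0, 0.003], "dr": [0, 0, 0], "jaw": 0}]}}

```text
clock: 15.6
tcp_pos: [0.5482, -0.0646, 0.0379]
orientation: [3.139, 0.073, 0.0]
contact_force: [0.0, 0.4, 1.0]
grip_width: 0.0852
```

```bash
python3 err.py .547 -.058 .02; python3 look.py m2 wrist,scene,side
```

```text
[ 0.5482 -0.0646  0.0379] [ 0.09 -0.01 -0.45] [-0.0009 -0.0067  0.0179]
[ 0.5482 -0.0646  0.0379] [3.139 0.073 0.   ] [0.  0.4 1. ] 0.08519298751255508
```

View pics/m2_wrist.png

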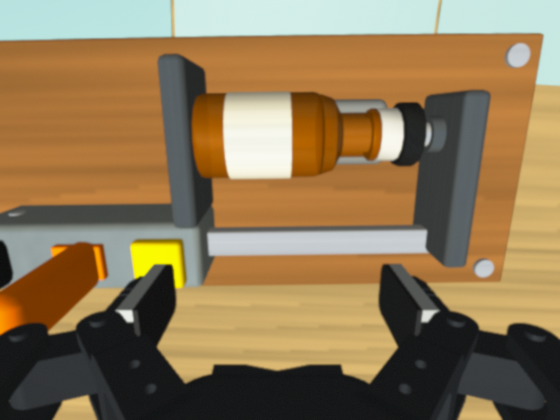

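View pics/m2_scene.png

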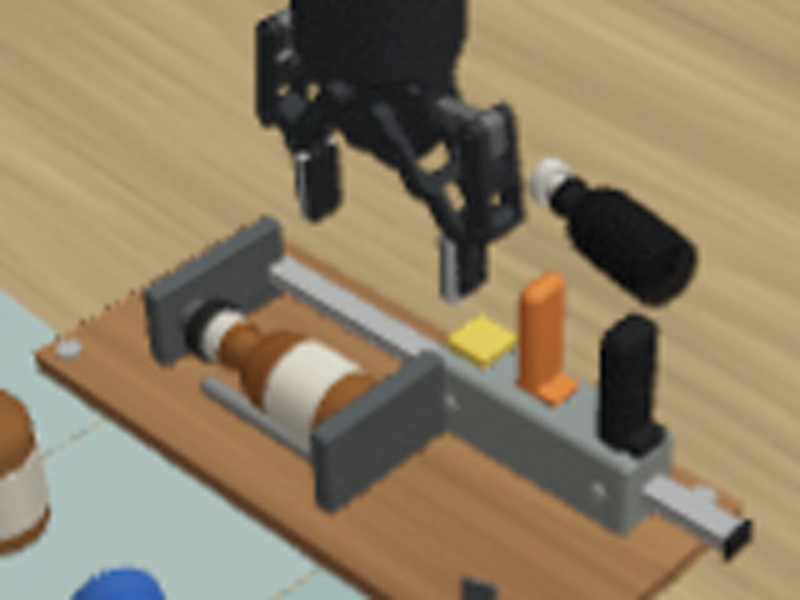

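View pics/m2_side.png

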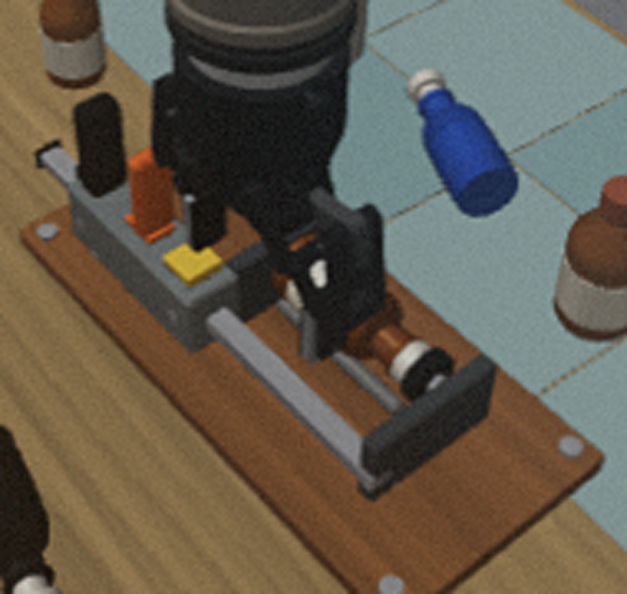

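{"method": "drive_tool", "body": {"commands": [{"linear": [-0.001, -0.0045, 0.005], "dr": [0, 0, -0.4], "jaw": 0}, {"linear": [0, 0, 0.006], "dr": [0, 0, 0], "jaw": 0}, {"linear": [0, 0, 0], "dr": [0, 0, 0], "jaw": 0}]}}

```text
clock: 16.12
tcp_pos: [0.5488, -0.0595, 0.0285]
orientation: [3.139, 0.085, 0.007]
contact_force: [-0.3, -1.0, 0.3]
grip_width: 0.0853
```

```bash
python3 err.py .547 -.060 .02; python3 look.py m3 wrist,scene,side
```

```text
[ 0.5488 -0.0595  0.0285] [ 0.11 -0.24  0.01] [-0.0018  0.0004  0.0085]
[ 0.5488 -0.0595  0.0285] [3.139 0.085 0.007] [-0.3 -1.   0.3] 0.08526003986050662
```

View pics/m3_scene.png

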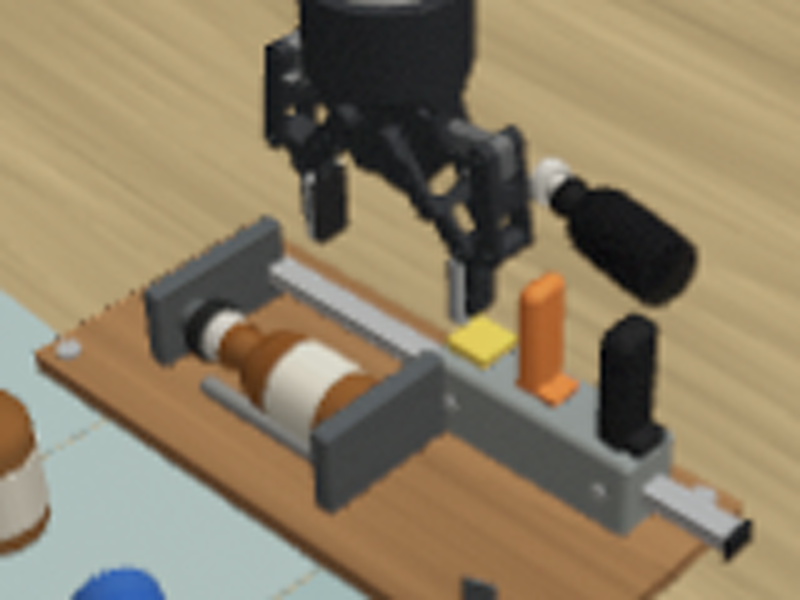

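View pics/m3_side.png

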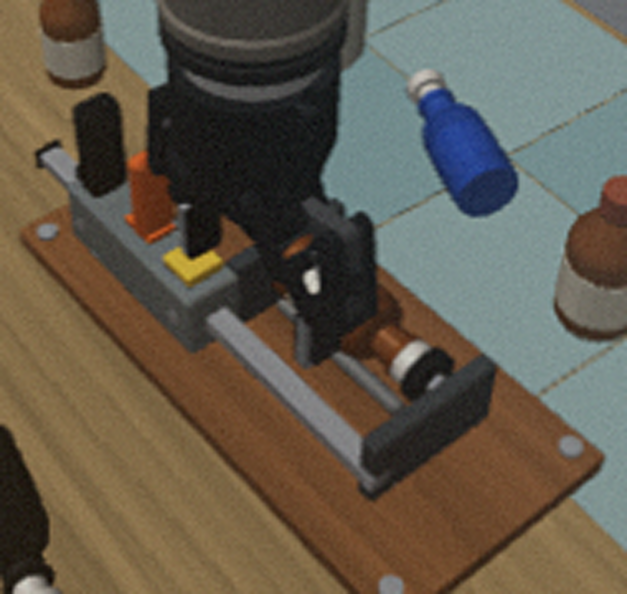

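View pics/m3_wrist.png

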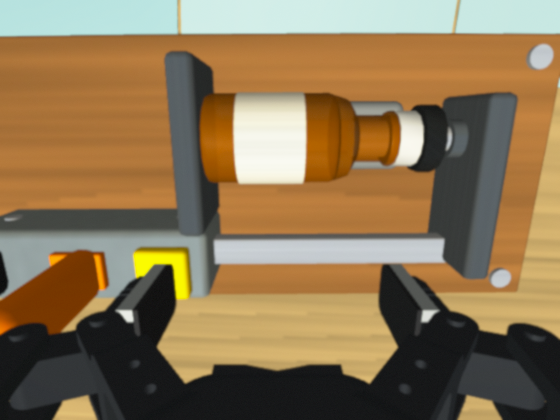

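{"method": "drive_tool", "body": {"commands": [{"linear": [0, 0, 0.005], "dr": [0, 0, 0], "jaw": 0}, {"linear": [0, 0, 0.003], "dr": [0, 0, 0], "jaw": 0}]}}

```text
clock: 16.52
tcp_pos: [0.5496, -0.0597, 0.021]
orientation: [3.138, 0.085, 0.009]
contact_force: [0.6, 0.1, 0.1]
grip_width: 0.085
```

```bash
python3 look.py m4 scene,side
```

```text
[ 0.5496 -0.0597  0.021 ] [3.138 0.085 0.009] [0.6 0.1 0.1] 0.08502962693008317
```

View pics/m4_scene.png

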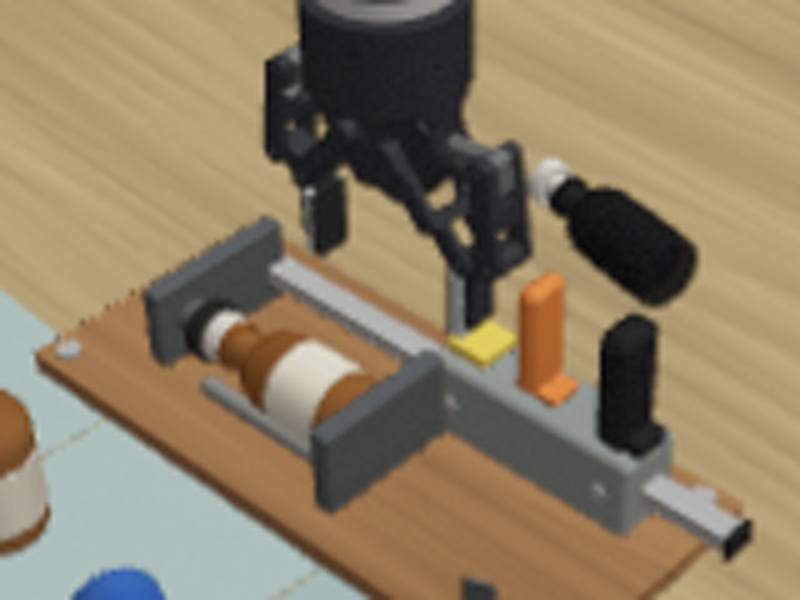

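View pics/m4_side.png

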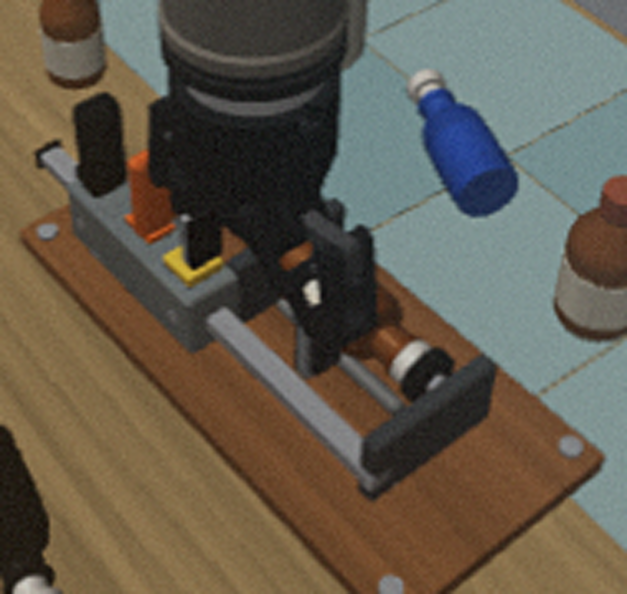

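{"method": "drive_tool", "body": {"commands": [{"linear": [-0.005, 0, 0.002], "dr": [0, -0.4, 0], "jaw": 0}, {"linear": [0, 0, 0.003], "dr": [0, 0, 0], "jaw": 0}]}}

```text
clock: 16.88
tcp_pos: [0.5447, -0.0603, 0.016]
orientation: [3.138, 0.084, -0.001]
contact_force: [-0.4, -2.4, 1.8]
grip_width: 0.0853
```

```bash
python3 look.py m5 scene
```

```text
[ 0.5447 -0.0603  0.016 ] [ 3.138e+00  8.400e-02 -1.000e-03] [-0.4 -2.4  1.8] 0.08527992277109243
```

View pics/m5_scene.png

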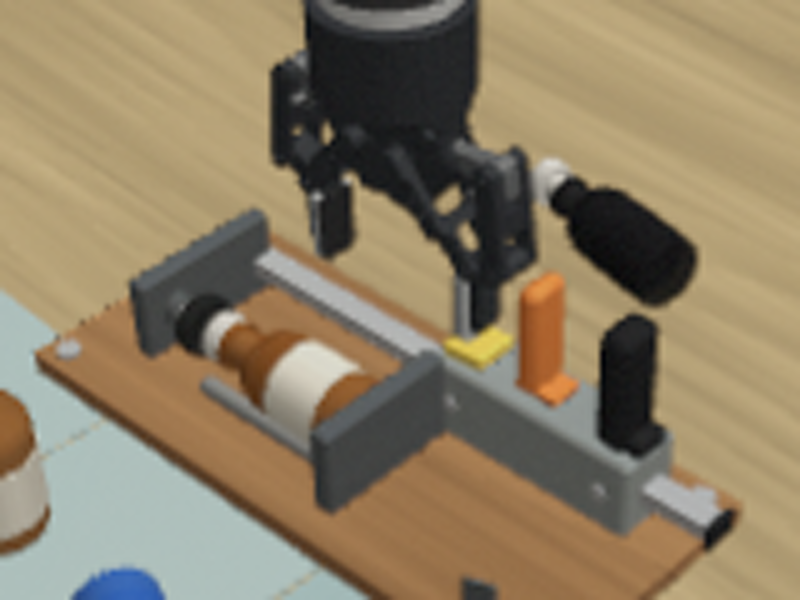

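The tab is pressed and the jaw is already running back. I'll press a little deeper and hold.

{"method": "drive_tool", "body": {"commands": [{"linear": [0, 0, 0.003], "dr": [0, 0, 0], "jaw": 0}, {"linear": [0, 0, 0.001], "dr": [0, 0, 0], "jaw": 0}, {"linear": [0, 0, 0.0005], "dr": [0, 0, 0], "jaw": 0}, {"linear": [0, 0, 0], "dr": [0, 0, 0], "jaw": 0}, {"linear": [0, 0, 0], "dr": [0, 0, 0], "jaw": 0}, {"linear": [0, 0, 0], "dr": [0, 0, 0], "jaw": 0}, {"linear": [0, 0, 0], "dr": [0, 0, 0], "jaw": 0}, {"linear": [0, 0, 0], "dr": [0, 0, 0], "jaw": 0}]}}

```text
clock: 17.92
tcp_pos: [0.545, -0.0617, 0.0128]
orientation: [3.137, 0.082, -0.001]
contact_force: [-0.9, -1.5, 4.2]
grip_width: 0.0854
```

```bash
python3 look.py m6 scene
```

```text
[ 0.545  -0.0617  0.0128] [ 3.137e+00  8.200e-02 -1.000e-03] [-0.9 -1.5  4.2] 0.08538629454345441
```

View pics/m6_scene.png

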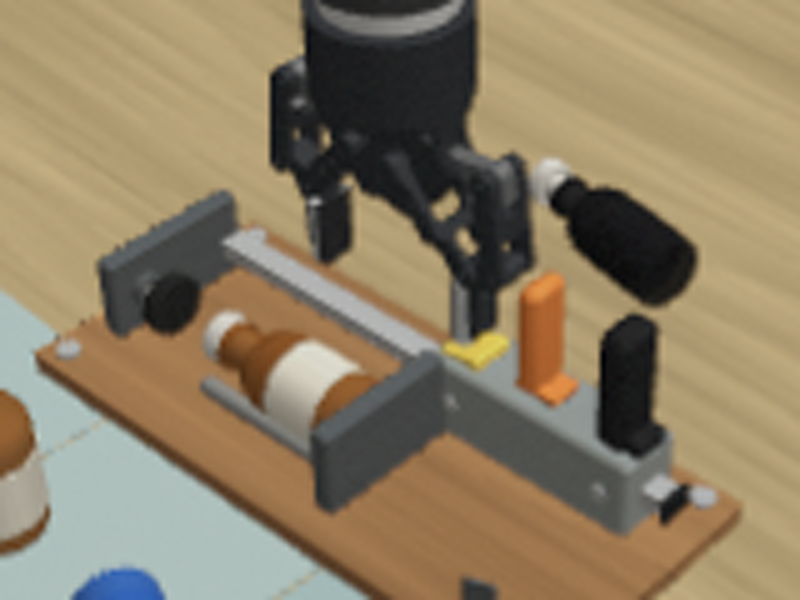

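The jaw is fully back: its plate corner at (232,195) and the bar's rear stub match the first picture. Now I'll let go and withdraw.

{"method": "drive_tool", "body": {"commands": [{"linear": [0, 0, -0.01], "dr": [0, 0, 0], "jaw": 0}, {"linear": [0, 0, -0.03], "dr": [0, 0, 0], "jaw": 0}, {"linear": [0, 0, -0.05], "dr": [0, 0, 0], "jaw": 0}, {"linear": [0.02, 0.02, -0.05], "dr": [0, 0, 0], "jaw": 0}, {"linear": [0.01, 0, -0.01], "dr": [0, 0, 0], "jaw": 0}, {"linear": [0, 0, 0], "dr": [0, 0, 0], "jaw": 0}]}}

```text
clock: 18.73
tcp_pos: [0.5753, -0.0773, 0.1673]
orientation: [3.139, 0.087, -0.006]
contact_force: [-0.0, -0.4, -1.0]
grip_width: 0.0852
```

```bash
python3 look.py z1 wrist,scene,side;python3 -c "
from h import *
crop('pics/z1_wrist_full.png','pics/z1w.png',130,90,430,270,2.6)"
```

```text
[ 0.5753 -0.0773  0.1673] [ 3.139  0.087 -0.006] [-0.  -0.4 -1. ] 0.08521652733542541
```

View pics/z1w.png

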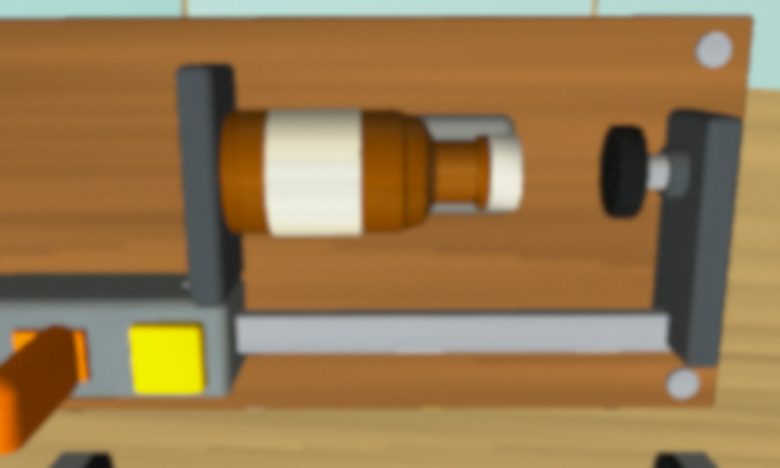

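View pics/z1_scene_full.png

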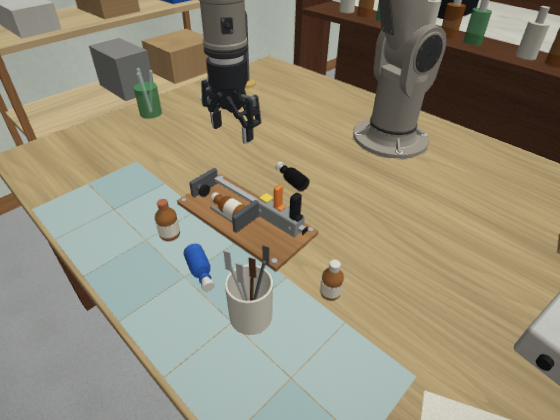

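View pics/z1_side.png

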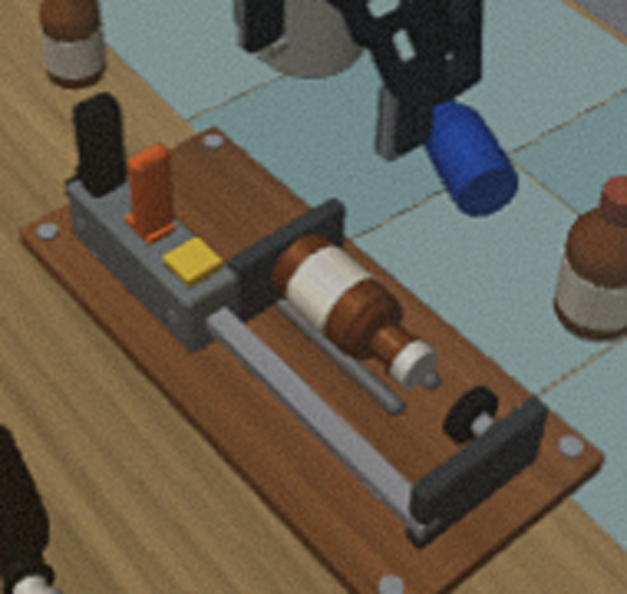

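The stopper is flush and the jaw is back. As a check on the held push-in, I'll take the same close view of the now free nose and compare stem lengths.

{"method": "drive_tool", "body": {"commands": [{"linear": [0.015, 0.045, 0.02], "dr": [0, 0, 0.5], "jaw": 0}, {"linear": [0.015, 0.045, 0.025], "dr": [0, 0, 0.5], "jaw": 0}, {"linear": [0, 0.01, 0.025], "dr": [0, 0, 0.3], "jaw": 0}, {"linear": [0, 0, 0], "dr": [0, 0, 0], "jaw": 0}]}}

```text
clock: 19.38
tcp_pos: [0.6038, -0.1751, 0.0878]
orientation: [-3.14, -0.058, 0.027]
contact_force: [-0.2, 0.2, -0.0]
grip_width: 0.0854
```

```bash
python3 err.py .613 -.1805 .0844
```

```text
[ 0.6038 -0.1751  0.0878] [-0.1   0.99 -0.98] [0.009  0.0058 0.0032]
```

{"method": "drive_tool", "body": {"commands": [{"linear": [0.009, 0.006, 0.003], "dr": [0, 0.9, 0], "jaw": 0}, {"linear": [0, 0, 0], "dr": [0, 0, 0], "jaw": 0}, {"linear": [0, 0, 0], "dr": [0, 0, 0], "jaw": 0}]}}

```text
clock: 19.75
tcp_pos: [0.6142, -0.1782, 0.0859]
orientation: [-3.138, -0.063, -0.001]
contact_force: [0.9, -0.3, -0.4]
grip_width: 0.0853
```

```bash
python3 look.py z2 wrist;python3 -c "
from h import *
crop('pics/z2_wrist_full.png','pics/z2w.png',190,180,350,300,5)"
```

```text
[ 0.6142 -0.1782  0.0859] [-3.138e+00 -6.300e-02 -1.000e-03] [ 0.9 -0.3 -0.4] 0.08525594327569248
```

View pics/z2w.png

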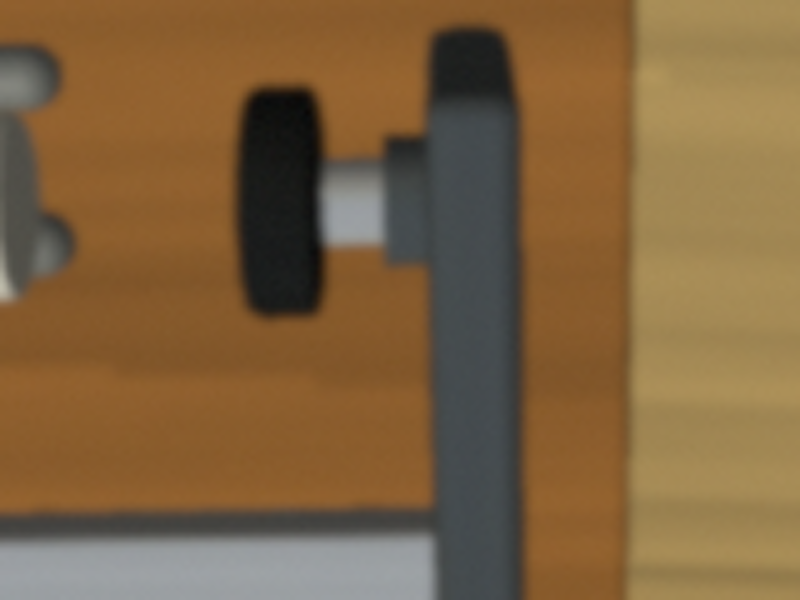

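The free stem measures 66 px against 41 px while held, so the held push-in was about 3.4 mm, inside the range. I'm handing in.

```bash
python3 -c "
from bench import job
print(job.hand_in())"
```

```text
the job is handed in; nothing more can be done
None
```

The stopper is fully home, the jaw has run back to fully open, and I handed the job in at about 20 s.

- **Squeezing:** I made three full trigger strokes and a fourth stopped in mid-stroke, when the tooth clicked and the trigger was squeezed about 11.5 mm.
- **Hold:** with the trigger let go, the clamp held the bottle untouched for about 3.5 s. The nose was pushed in about 3.4 mm, taken from the stem length held against free (41 against 66 px in the same view).
- **Peak push-in:** I put this at about 5 mm, worked out from the bar travel rather than seen directly.
- **Release:** I pressed the tab with one fingertip until the jaw was fully back, then let go and moved clear.
- **Last checks:** the stopper head sits on the rim with the bottle in its cradle. The jaw and bar are back where they were in the first picture, trigger and tab are at rest, and the other things stand where they were.

Two things disagreed along the way:
- **Fingertips:** the open fingertips stood about 48 mm behind the reported TCP, not about 13 mm. I set heights by the pictures and the contact readings instead.
- **Nose gap:** my first estimate of the gap between nose and stopper (12 mm) was too small; contact came at about 20 mm of bar travel.

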